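Clear down the inspection set-up

ROBOT

A 6-joint arm with a two-finger parallel gripper is mounted at the origin on the work surface. World frame = base frame: x ahead of the robot, y to its left, z up, the work surface at z = 0. Lengths are in m, angles in degrees, forces in N, time in s.
With the tool pointing down it reaches from about 0.2 to 0.875 m from the base axis. Payload 3.4 kg.
Tool frame: the origin (TCP) lies at the very end of the fingers, on their centre line; the grasp point (between the pads) lies 19 mm behind it; z points along the fingers, y is the direction in which the jaws open and shut (so a half turn about z gives the same grasp; the last joint's range is limited). The gripper opens to 94 mm and grips with 3 to 60 N. Pads are 16 mm wide; open, the fingers measure 119 mm over their backs; the gripper's body (75 mm by 177 mm) begins 78 mm behind the grasp point.
Start: joints at [-73.052, 15.808, 86.224, -0, 77.962, -6.933], TCP at [0.233, -0.526, 0.205] pointing down, gripper open.
Joint ranges: [-165.64, 165.64], [-43.16, 119.46], [12.63, 154.43], [-67.54, 247.53], [6.08, 155.33], [-154.97, 154.97]. Speed limits (degrees/s): [147.25, 147.25, 180, 180, 180, 180].

INTERFACE

Orientations are given as [roll, pitch, yaw] about the fixed x, y, z axes, in that order (R = Rz(yaw) Ry(pitch) Rx(roll)).
In Python, from workcell import arm, snapshot, camera_model, finish_job, boxes_of, regions_of, pinpoint gives the robot as it stands. The module is installed in compiled form; this text tells all that it offers.
- The arm moves only by the tool step_arm, never from a script. Its argument "commands" is a list of rows, each a list of 3 entries, a list of its own where there are three numbers: the shift along the world's x, y, z in cm, then the turn, a rotation vector about the world's x, y, z in rad, then the gripper command: -1 is fully open, 1 is shut, values between are in proportion. A call has 1 to 8 rows; each row is the pose to reach, as a shift and turn from the pose commanded when the call began; what a row does not reach only later rows make up. A row lasts 1/12 s, in which the tool goes at most 41.7 mm and 7.16 degrees, less where a joint would pass 70% of its speed; a pose out of reach is approached as far as the arm can. A call with a gripper value outside its range is refused whole. The fingers move at their own pace and stop on an object; the grip force is fixed at half the most. Time passes only in rows, so rows that repeat a pose let the fingers close. It gives the time, the measured TCP pose, the force and the opening at its end, in the units of the state.
- arm.state(): the state, without advancing time (a new reading comes with each control period).
- snapshot(name): name is "side" or "top" or "wrist"; returns the picture (400x640x3 uint8, red, green, blue); there is no depth.
- camera_model(name): a dict with "vfov" (degrees; the focal length in pixels is half the picture's height over the tangent of half this angle, whatever the lens; pixels are square), "cx", "cy" (the principal point, pixels), "k1" (the pictures are not rectified: a ray, as slopes to the right and down, at radius r is drawn at 1 + k1 r^2 times it, then the intrinsics apply), "pose" (4x4, takes a point from camera to world coordinates); the wrist camera has in their place "T_tool_cam" (4x4, takes a point from camera to tool coordinates, whose origin is the TCP and whose axes are the flange's). Camera axes: x right, y down, z forward; pixel columns grow to the right and rows downward; lengths in m; the calibration is good to about 2 mm. A picture is of the moment at which its call begins: read the wrist's pose just before it. camera_model takes no time and is no camera call.
- finish_job(): hands the job in, once; it reports no verdict.
Trained networks look in the newest picture that a camera, given by its name, has taken for a name from the list of things; names that differ only in an ending like _2 or _b are one class to them, and where a whole thing is asked for, a point or a joint stands for the part that bears it (a point fixed in the world has none). Each returns a list of dicts, best first, with "conf" (0 to 1); they miss things now and then, are a little off and sometimes report something else, mostly with a low value. They report only what shows in the picture. A call takes as long as a camera call.
- boxes_of(camera, target): "box" ([left, top, width, height] in pixels, round what is visible of it).
- regions_of(camera, target): "region" (400x640 bool, what is visible of it) and "box" ([left, top, width, height] in pixels, round what is visible of it).
- pinpoint(camera, target): "position" ([column, row] in pixels: a listed point, or the origin of a listed thing).
The state is a dict: "time": time; "joint_positions": joint angles; "qvel": joint speeds; "effort": joint torques, N m; "eef_pos": TCP position; "tool_rot": TCP orientation; "ft_force": force on the tool from outside, world axes, zero at the start; "moment": the same for the moment, N m; "gripper_width": finger opening in m.
Only numpy, scipy, OpenCV 4.12 (cv2) and the standard library are available. Lean on these libraries where they do the work, as an engineer would, in place of code of your own. Each camera call takes 0.05 s, during which the arm holds its last target.

TASK

The inspection is finished, so clear the set-up away. First lift the manifold block off the pair of parallels and lay it flat in the foam-lined transit tray; then stand the two parallels on edge in the slots of their wooden block, one in each slot, and put each ring gauge on the stand, the large ring over the thick post and the small ring over the thin one. Set everything down rather than dropping it, do not tip the block over, and leave the loupe and the leaf gauge where they lie.

Things in the scene. Friction and masses are not known exactly. Their poses are not given: they have to be found in the camera images.
- manifold_block: Manifold block: a bare aluminium block, 56 mm (its x) by 60 mm (its y) by 50 mm high, about 0.42 kg, with a brass port and four cap screws on its top face. At the start it lies across the pair of parallels, 39 mm above the bench. Origin: centre of its underside; z up.
- parallel_a: One of two identical ground-steel parallels (bars): 12 mm thick (its x), 150 mm long (its y), 36 mm high, about 0.48 kg, standing on its long narrow edge, with three dark cross holes shown on its sides. The two stand side by side with their centre lines 42 to 46 mm apart on a 3 mm black rubber mat (108 x 178 mm, fixed), under the manifold block. Origin: centre of its underside; z up.
- parallel_b: The other parallel, the same in every way as parallel_a. Either parallel may go in either slot. Origin: centre of its underside; z up.
- ring_large: Large ring gauge: plain steel ring lying flat on the bench, outside diameter 64 mm, bore 44 mm, 24 mm high, about 0.32 kg. The leaf gauge lies beside it, its centre about 90 mm off, and a hex key as far off on the other side. Either face may go down. Origin: centre of its underside; z along its axis, up.
- ring_small: Small ring gauge: plain steel ring lying flat on the bench, outside diameter 44 mm, bore 26 mm, 20 mm high, about 0.16 kg. The loupe stands beside it, its centre about 85 mm off, and a small steel V-block (38 mm square, 30 mm high) as far off on the other side. Either face may go down. Origin: centre of its underside; z along its axis, up.
- transit_tray: Transit tray for the manifold block: square black plastic tray, 106 x 106 mm outside, 94 x 94 mm inside, walls 6 mm thick with their top 22 mm above the bench; the grey foam floor inside (stiff) is 8 mm above the bench. It does not move. Origin: centre of its underside, on the bench; x and y along its sides.
- parallels_block: Storage block for the parallels: flat wooden block, 98 mm (its x) by 182 mm (its y), 16 mm thick, with two straight, blue-lined slots along its y. Each slot is 28 mm wide and 166 mm long with its floor 6 mm above the bench (10 mm deep); the slots' centre lines lie at its x = -25 mm and x = +25 mm. It does not move. Origin: centre of its underside, on the bench.
- gauge_stand: Stand for the ring gauges: flat wooden base, 72 mm (its x) by 166 mm (its y), 12 mm thick, with two upright steel posts whose tapered tops are 46 mm above the bench. The thick post, 28 mm in diameter, stands at its y = -45 mm; the thin post, 10 mm in diameter, at its y = +45 mm; both at its x = 0. It does not move. Origin: centre of its underside, on the bench.
- loupe: Black eye loupe standing on its wide end, 36 mm across and 30 mm high, loose; to be left alone. Origin: centre of its underside.
- leaf_gauge: Folded steel leaf gauge lying flat, 70 mm (its x) by 22 mm by 9 mm, loose; to be left alone. Origin: centre of its underside.

How it is judged:
By the outcome, as a careful person would: the job done as asked, in the order asked, and still so for the second after the job is handed in, with the robot touching nothing.
It also fails if it takes over 115 s, if anything falls off the work surface, if the arm or the gripper's body presses on something with over 40 N, if the wrist force passes 120 N, or if a joint passes its speed limit or range.

## Working session

There is one attempt and no reset: what is moved stays moved. The work goes in short steps, Python scripts to look and compute and a tool call to move; the robot and the scene stay as the last step left them, time stands still between calls to the robot, and variables do not carry over. Pictures are saved under pics/ and viewed, and the job is handed in when it is done.

Besides the shell and the picture viewer there is one more tool, called by a JSON object that holds its "fn" and its "kwargs". step_arm: Moves the arm, as the interface text tells. Its arguments: {"type":"object","properties":{"commands":{"type":"array","items":{"type":"array"}}},"required":["commands"]}

```bash
mkdir -p pics; ls; cat > h.py <<'E'
import numpy as np, cv2
from workcell import arm, snapshot, camera_model, finish_job, boxes_of, regions_of, pinpoint
from scipy.spatial.transform import Rotation as R
def save(n,img): cv2.imwrite('pics/'+n+'.png',img[:,:,::-1])
def pose(name,st=None):
    m=camera_model(name)
    if 'pose' in m: return m,np.array(m['pose'])
    st=st or arm.state()
    T=np.eye(4);T[:3,:3]=R.from_euler('xyz',st['tool_rot'],degrees=True).as_matrix();T[:3,3]=st['eef_pos']
    return m,T@np.array(m['T_tool_cam'])
def px2w(name,uv,z,st=None):
    m,P=pose(name,st); f=200/np.tan(np.radians(m['vfov']/2))
    d=np.array([(uv[0]-m['cx'])/f,(uv[1]-m['cy'])/f]); s=d.copy()
    for _ in range(20): s=d/(1+m['k1']*(s@s))
    v=P[:3,:3]@np.array([s[0],s[1],1]); o=P[:3,3]
    return o+v*(z-o[2])/v[2]
def w2px(name,p,st=None):
    m,P=pose(name,st); f=200/np.tan(np.radians(m['vfov']/2))
    c=P[:3,:3].T@(np.array(p)-P[:3,3]); s=c[:2]/c[2]; s=s*(1+m['k1']*(s@s))
    return np.array([m['cx']+f*s[0],m['cy']+f*s[1]])
E
python3 - <<'E'
from h import *
np.set_printoptions(precision=4,suppress=True)
print(arm.state())
for n in ['side','top','wrist']:
    save(n+'0',snapshot(n)); m,P=pose(n); print(n,m['vfov'],m['cx'],m['cy'],m['k1']);print(P)
print(camera_model('wrist'))
E
```

```text
pics
{'time': 0.0, 'joint_positions': array([-73.0525,  15.8461,  86.2906,  -0.0017,  77.9629,  -6.9324]), 'qvel': array([ 0.0445,  0.0817,  0.001 , -0.053 ,  0.0033, -0.0027]), 'effort': array([ -0.0005, -40.4581, -23.723 ,   0.0703,   0.0347,  -0.0001]), 'eef_pos': array([ 0.2326, -0.5253,  0.2047]), 'tool_rot': array([-179.9009,   -0.0104,   23.8803]), 'ft_force': array([ 0.538 , -0.0106,  0.7648]), 'moment': array([-0.0559,  0.0397, -0.008 ]), 'gripper_width': 0.09363737312267803}
side 54.383848356404215 316.80512111562047 197.85665742232575 0.004757828641043868
[[ 0.8559 -0.296   0.4241  0.2435]
 [-0.5171 -0.4747  0.7123 -0.4855]
 [-0.0095 -0.8289 -0.5593  0.4549]
 [ 0.      0.      0.      1.    ]]
top 43.97964597663714 328.1300910313313 205.07784147203515 -0.03723881205154428
[[-0.0182 -0.9813  0.1915  0.3666]
 [-0.9996  0.022   0.0178  0.0407]
 [-0.0217 -0.1911 -0.9813  1.033 ]
 [ 0.      0.      0.      1.    ]]
wrist 65.24119430366005 320.6744502815626 200.74537112416004 -0.04743583310489522
[[ 0.4042 -0.8784 -0.2551  0.3072]
 [-0.9147 -0.3885 -0.1117 -0.4932]
 [-0.001   0.2785 -0.9604  0.3843]
 [ 0.      0.      0.      1.    ]]
{'vfov': 65.24119430366005, 'cx': 320.6744502815626, 'cy': 200.74537112416004, 'k1': -0.04743583310489522, 'T_tool_cam': array([[-0.0008, -0.9604, -0.2787,  0.0812],
       [ 1.    , -0.0008,  0.0001,  0.0005],
       [-0.0003, -0.2787,  0.9604, -0.1794],
       [ 0.    ,  0.    ,  0.    ,  1.    ]])}
```

View pics/top0.png

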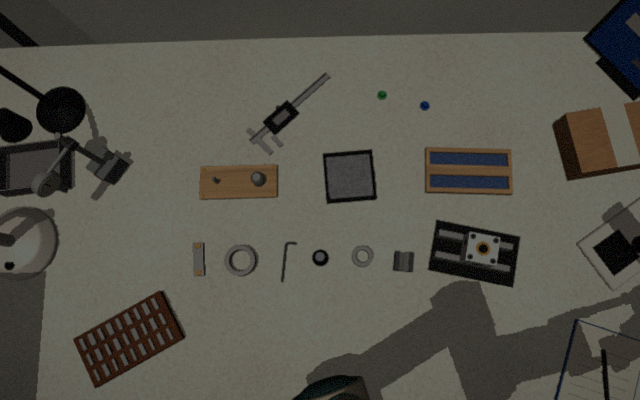

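View pics/side0.png

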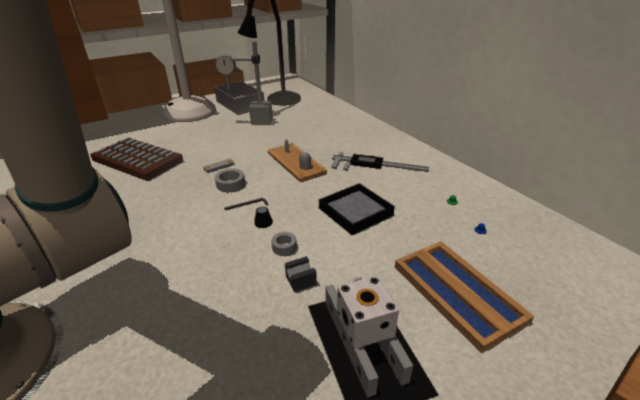

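View pics/wrist0.png

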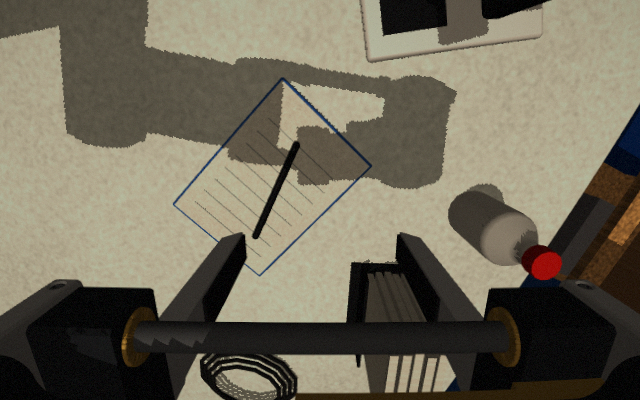

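The top view shows all the items: stand at (239,182), tray (349,176), slot block (468,171), manifold on its parallels (475,252), large ring (240,260), small ring (362,256). The side view agrees with this layout. Next I'll measure.

```bash
python3 - <<'E'
from h import *
np.set_printoptions(precision=4,suppress=True)
img=snapshot('top')
hts={'manifold_block':0.089,'parallel_a':0.039,'ring_large':0.024,'ring_small':0.02,'transit_tray':0.022,'parallels_block':0.016,'gauge_stand':0.012,'loupe':0.03,'leaf_gauge':0.009}
for k,z in hts.items():
    for r in regions_of('top',k)[:2]:
        if r['conf']<0.3: continue
        reg=r['region'].astype(np.uint8)
        c=max(cv2.findContours(reg,0,1)[0],key=cv2.contourArea)[:,0,:]
        w=np.array([px2w('top',p,z)[:2] for p in c])
        rc=cv2.minAreaRect((w*1000).astype(np.float32))
        print(k,round(r['conf'],2),r['box'],'rect mm',np.round(rc[0],1),np.round(rc[1],1),round(rc[2],1))
    for p in pinpoint('top',k)[:2]:
        print('   pin',round(p['conf'],2),p['position'],px2w('top',p['position'],0 if k not in('manifold_block','parallel_a') else (.039 if k[0]=='m' else .003)))
cv2.imwrite('pics/topz.png',cv2.resize(img[130:300,180:530],None,fx=2.28,fy=2.28,interpolation=cv2.INTER_CUBIC)[:,:,::-1])
E
```

```text
manifold_block 0.85 [457.1, 228.9, 44.1, 37.4] rect mm [ 459.5 -228.8] [71.3 62. ] 77.3
   pin 0.58 [474.0, 250.7] [ 0.4609 -0.2318  0.039 ]
parallel_a 0.92 [431.3, 251.2, 77.4, 21.9] rect mm [ 451.  -176.7] [59.  15.9] 76.5
parallel_a 0.53 [432.9, 230.5, 84.8, 18.5] rect mm [ 492.5 -182.9] [54.2 18.1] 77.3
   pin 0.84 [466.7, 261.3] [ 0.4428 -0.225   0.003 ]
   pin 0.75 [472.8, 239.4] [ 0.488  -0.2408  0.003 ]
ring_large 0.67 [225.4, 247.0, 30.4, 29.0] rect mm [453.4 240.3] [61.7 63.9] 0.5
ring_large 0.55 [430.1, 251.1, 79.9, 19.9] rect mm [ 453.2 -175.8] [55.5 18.5] 79.2
   pin 0.87 [238.4, 261.8] [0.4516 0.2493 0.    ]
   pin 0.65 [319.2, 255.6] [0.4613 0.0801 0.    ]
ring_small 0.54 [353.7, 245.5, 18.0, 21.5] rect mm [455.9  -8.1] [40.9 42.9] 88.4
   pin 0.57 [473.5, 247.4] [ 0.4715 -0.2419  0.    ]
   pin 0.49 [364.6, 254.2] [ 0.4623 -0.0146  0.    ]
transit_tray 0.84 [321.4, 148.8, 53.2, 53.4] rect mm [625.3  14.2] [112.2 107.3] 3.0
   pin 0.79 [347.6, 176.0] [0.6309 0.0165 0.    ]
parallels_block 0.69 [422.5, 148.8, 88.7, 47.0] rect mm [ 632.8 -238.2] [186.5 102.2] 87.1
   pin 0.7 [466.0, 171.2] [ 0.6357 -0.2379  0.    ]
gauge_stand 0.87 [201.8, 163.9, 75.4, 39.6] rect mm [620.6 250.1] [ 73.6 166.1] 0.3
   pin 0.58 [239.9, 183.8] [0.6192 0.2487 0.    ]
   pin 0.19 [349.0, 174.2] [0.6348 0.0134 0.    ]
loupe 0.79 [312.7, 249.0, 16.5, 18.0] rect mm [453.7  76.4] [30.4 32.4] 89.0
   pin 0.71 [322.2, 253.3] [0.4659 0.0737 0.    ]
leaf_gauge 0.73 [195.8, 243.7, 12.4, 30.9] rect mm [459.5 331.2] [69.4 23.1] 1.8
   pin 0.55 [197.3, 261.8] [0.4532 0.3361 0.    ]
   pin 0.2 [349.2, 177.0] [0.6286 0.0131 0.    ]
```

View pics/topz.png

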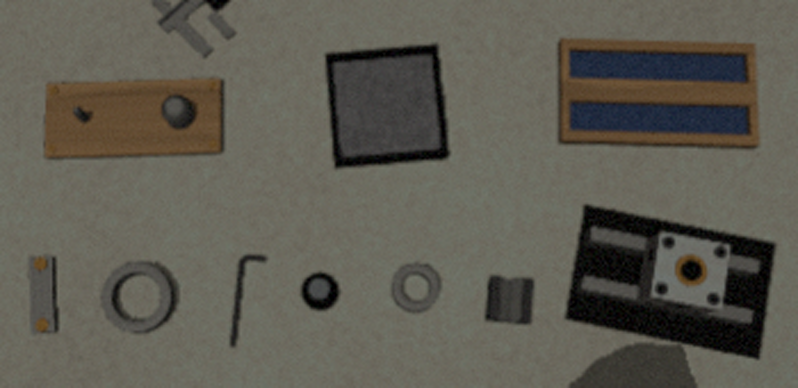

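{"fn": "step_arm", "kwargs": {"commands": [[[2, 3, 3], [0, 0, 0.12], -1], [[5, 6, 5], [0, 0, 0.24], -1], [[8, 10, 6], [0, 0, 0.36], -1], [[11, 14, 6], [0, 0, 0.48], -1], [[14, 17, 6], [0, 0, 0.6], -1], [[17, 20, 6], [0, 0, 0.72], -1], [[19, 23, 6], [0, 0, 0.83], -1], [[22, 26, 6], [0, 0, 0.945], -1]]}}

```text
time: 1.77
eef_pos: [0.4377, -0.281, 0.2659]
tool_rot: [180.0, 0.0, 78.3]
ft_force: [-0.4, -0.1, -0.3]
gripper_width: 0.0942
```

```bash
cat > look.py <<'E'
import sys
from h import *
np.set_printoptions(precision=4,suppress=True)
st=arm.state(); img=snapshot('wrist'); save(sys.argv[1],img)
print(st['time'],st['eef_pos'],st['tool_rot'],st['ft_force'],st['gripper_width'],st['joint_positions'])
for a in sys.argv[2:]:
    k,z=a.split(','); z=float(z)
    for r in regions_of('wrist',k)[:2]:
        if r['conf']<0.3: continue
        reg=r['region'].astype(np.uint8)
        c=max(cv2.findContours(reg,0,1)[0],key=cv2.contourArea)[:,0,:]
        w=np.array([px2w('wrist',p,z,st)[:2] for p in c])
        rc=cv2.minAreaRect((w*1000).astype(np.float32))
        print(k,round(r['conf'],2),np.round(r['box']),'rect mm',np.round(rc[0],1),np.round(rc[1],1),round(rc[2],1))
E
python3 look.py w1 manifold_block,.089 parallel_a,.039
```

```text
1.7667 [ 0.4377 -0.281   0.2659] [179.9683   0.0202  78.3272] [-0.4021 -0.1354 -0.2663] 0.09419802336657963 [-40.3631   9.3459  86.3543  -0.0025  84.2623 -28.6901]
manifold_block 0.57 [308. 110.  49.  57.] rect mm [ 461.6 -235.2] [59.1 56. ] 77.7
parallel_a 0.86 [308.  72.  14. 118.] rect mm [ 453.  -177.8] [48.4 13.6] 78.3
parallel_a 0.73 [342.  68.  16. 125.] rect mm [ 495.1 -187. ] [47.4 15.4] 77.5
```

View pics/w1.png

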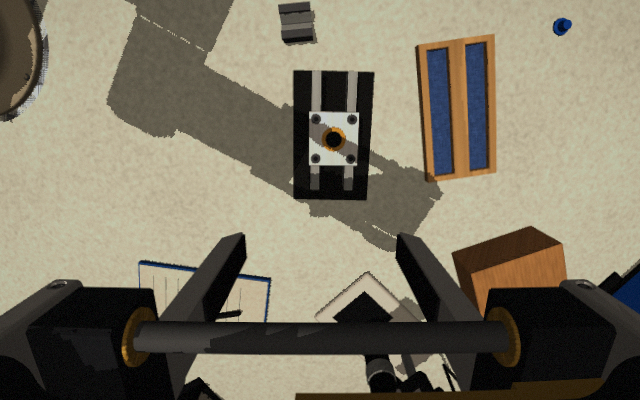

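The block's top is at (308–358,112–166) px, giving a centre of (461.5,-235) mm and yaw of about 78°. The top view agrees to 3 mm. I'll go above it and look again.

{"fn": "step_arm", "kwargs": {"commands": [[[2.4, 4.0, -2.0], [0, 0, 0], -1], [[2.4, 4.6, -6], [0, 0, 0], -1], [[2.4, 4.6, -10], [0, 0, 0], -1], [[2.4, 4.6, -12], [0, 0, 0], -1], [[2.4, 4.6, -12], [0, 0, 0], -1]]}}

```text
time: 2.33
eef_pos: [0.4569, -0.2355, 0.1405]
tool_rot: [-179.4, -0.2, 77.9]
ft_force: [-0.9, 0.1, 0.2]
gripper_width: 0.0937
```

```bash
python3 look.py w2 manifold_block,.089
```

```text
2.3333 [ 0.4569 -0.2355  0.1405] [-179.4085   -0.1978   77.9276] [-0.8582  0.1033  0.2243] 0.09373382187425502 [-34.9939  13.6179  99.0384  -0.052   67.9656 -22.9028]
manifold_block 0.68 [289. 166.  76.  87.] rect mm [ 462.5 -230.7] [68.5 56.3] 78.0
```

View pics/w2.png

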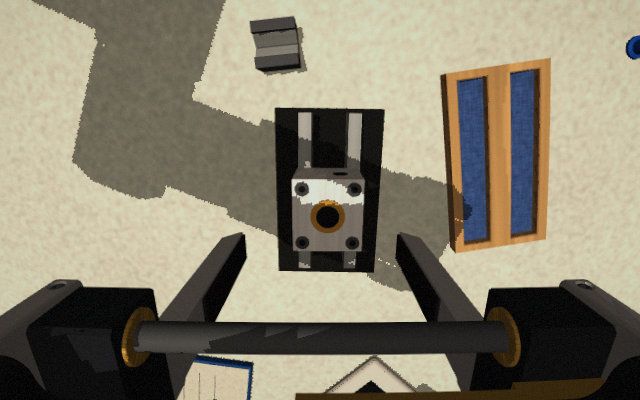

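```bash
python3 - <<'E'
from h import *
np.set_printoptions(precision=4,suppress=True)
st=arm.state(); print(st['time'],st['eef_pos'],st['tool_rot'])
st={'eef_pos':[ 0.4569,-0.2355,0.1405],'tool_rot':[-179.4085,-0.1978,77.9276]}
for p in [(293,180),(364,180),(292,250),(362,251),(328,215),(328,216)]: print(px2w('wrist',p,.089,st))
E
```

```text
2.4333 [ 0.4605 -0.238   0.1455] [-179.9527    0.0096   77.9127]
[ 0.4424 -0.2015  0.089 ]
[ 0.4949 -0.2126  0.089 ]
[ 0.4281 -0.2575  0.089 ]
[ 0.4832 -0.27    0.089 ]
[ 0.4626 -0.2343  0.089 ]
[ 0.4624 -0.2351  0.089 ]
```

{"fn": "step_arm", "kwargs": {"commands": [[[0.15, 0.3, -2.5], [0, 0, 0], -1], [[0.15, 0.3, -5.5], [0, 0, 0], -1], [[0.15, 0.3, -7.5], [0, 0, 0], -1], [[0.15, 0.3, -8.8], [0, 0, 0], -1], [[0.15, 0.3, -8.8], [0, 0, 0], -1], [[0.15, 0.3, -8.8], [0, 0, 0], -1]]}}

```text
time: 2.93
eef_pos: [0.4636, -0.2355, 0.059]
tool_rot: [179.9, 0.1, 78.0]
ft_force: [0.7, -0.5, 0.0]
gripper_width: 0.0939
```

```bash
python3 look.py w3
```

```text
2.9333 [ 0.4636 -0.2355  0.059 ] [179.8501   0.0701  77.9519] [ 0.7284 -0.5305  0.0116] 0.09390189287065509 [-34.5959  18.3693 105.537   -0.0087  55.9283 -22.5431]
```

View pics/w3.png

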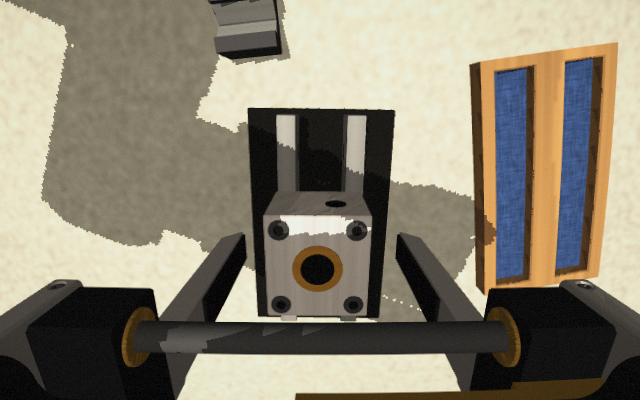

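The block sits centred between the fingers (its centre at column 318, the finger midline at 321). Closing.

{"fn": "step_arm", "kwargs": {"commands": [[[0, 0, 0], [0, 0, 0], 1], [[0, 0, 0], [0, 0, 0], 1], [[0, 0, 0], [0, 0, 0], 1], [[0, 0, 0], [0, 0, 0], 1], [[0, 0, 0], [0, 0, 0], 1], [[0, 0, 0], [0, 0, 0], 1]]}}

```text
time: 3.48
eef_pos: [0.4626, -0.2339, 0.0576]
tool_rot: [180.0, 0.0, 78.0]
ft_force: [0.1, -1.1, 0.9]
gripper_width: 0.0575
```

```bash
python3 look.py w4
```

```text
3.4833 [ 0.4626 -0.2339  0.0576] [179.9815   0.006   78.0313] [ 0.0508 -1.0687  0.883 ] 0.0575379669248234 [-34.5144  18.4144 105.7219   0.0019  55.8444 -22.5467]
```

View pics/w4.png

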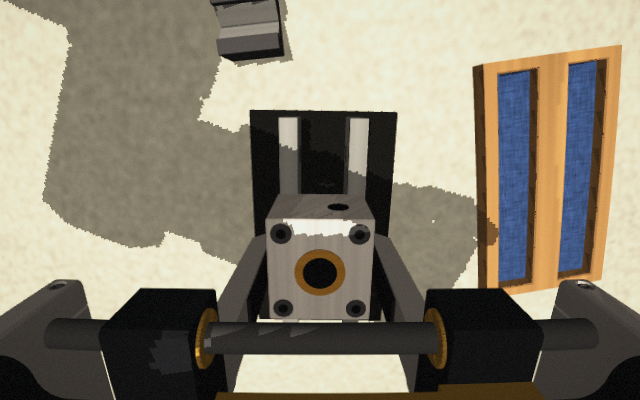

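{"fn": "step_arm", "kwargs": {"commands": [[[0, 0, 0], [0, 0, 0], 1], [[0, 0, 0], [0, 0, 0], 1], [[0, 0, 0], [0, 0, 0], 1], [[0, 0, 0.5], [0, 0, 0], 1], [[0, 0, 1.5], [0, 0, 0], 1], [[0, 0, 3], [0, 0, 0], 1], [[0, 0, 5], [0, 0, 0], 1], [[0, 0, 7], [0, 0, 0], 1]]}}

```text
time: 4.2
eef_pos: [0.4622, -0.2335, 0.128]
tool_rot: [-179.9, -0.0, 78.0]
ft_force: [0.3, -0.0, -4.0]
gripper_width: 0.0555
```

```bash
python3 look.py w5 parallel_a,.039
```

```text
4.2 [ 0.4622 -0.2335  0.128 ] [-179.9323   -0.0438   78.0196] [ 0.2783 -0.0497 -3.9754] 0.05553060772439148 [-34.5194  14.2493 100.1203   0.0159  65.7098 -22.5456]
parallel_a 0.96 [337. 116.  20.  82.] rect mm [ 493.6 -196. ] [66.5 14.2] 76.9
parallel_a 0.94 [291. 118.  18.  74.] rect mm [ 451.6 -187.4] [65.6 12.9] 77.2
```

View pics/w5.png

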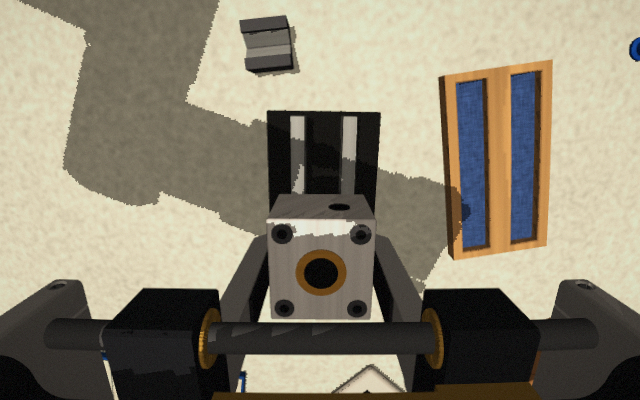

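{"fn": "step_arm", "kwargs": {"commands": [[[2, 2, 2], [0, 0, 0.04], 1], [[4.5, 4, 4], [0, 0, 0.1], 1], [[7, 6, 6], [0, 0, 0.16], 1], [[10, 8, 7], [0, 0, 0.22], 1], [[13, 10, 7], [0, 0, 0.28], 1], [[15, 12, 7], [0, 0, 0.28], 1], [[16.5, 13.4, 7], [0, 0, 0.28], 1], [[16.5, 13.4, 7], [0, 0, 0.28], 1]]}}

```text
time: 4.97
eef_pos: [0.6303, -0.0962, 0.1953]
tool_rot: [180.0, -0.2, 94.3]
ft_force: [0.3, -0.5, -3.9]
gripper_width: 0.0558
```

```bash
python3 look.py w6 transit_tray,.022 parallels_block,.016
```

```text
4.9667 [ 0.6303 -0.0962  0.1953] [179.9627  -0.1754  94.2658] [ 0.2815 -0.5481 -3.9114] 0.05583552130539013 [-15.0386  21.5256  79.0929   0.181   79.4043 -19.3377]
transit_tray 0.64 [277.  28. 102. 105.] rect mm [629.2  14. ] [106.7 106.8] 3.7
parallels_block 0.67 [282. 318.  67.   4.] rect mm [ 620.6 -288.2] [56.9  6.4] 4.3
```

View pics/w6.png

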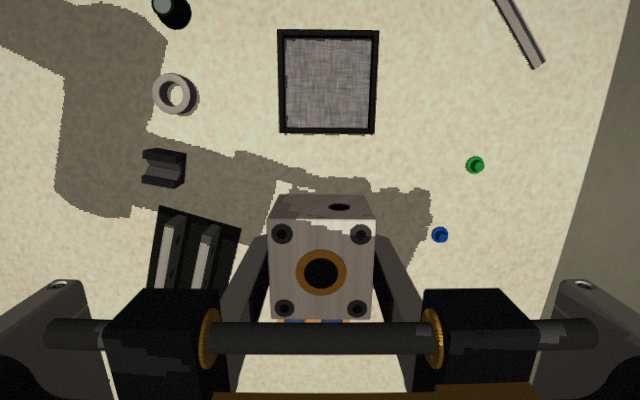

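```bash
python3 -c "
from h import *
s=arm.state();print(s['time'],s['eef_pos'],s['tool_rot'])"
```

```text
5.1167 [ 0.62648946 -0.09990058  0.19586884] [-1.79816577e+02 -1.56270081e-02  9.40984623e+01]
```

{"fn": "step_arm", "kwargs": {"commands": [[[0.1, 3, 0], [0, 0, 0], 1], [[0.25, 6, -1], [0, 0, 0], 1], [[0.25, 9, -3], [0, 0, 0], 1], [[0.25, 11, -6], [0, 0, 0], 1], [[0.25, 11.5, -9], [0, 0, 0], 1], [[0.25, 11.5, -12], [0, 0, 0], 1], [[0.25, 11.5, -13], [0, 0, 0], 1], [[0.25, 11.5, -13], [0, 0, 0], 1]]}}

```text
time: 5.78
eef_pos: [0.6267, 0.0143, 0.0643]
tool_rot: [-179.6, -0.0, 94.0]
ft_force: [-0.4, 0.1, -3.1]
gripper_width: 0.0561
```

```bash
python3 look.py w7;python3 -c "
from h import *
save('s7',snapshot('side'))
s=arm.state();print(s['time'],s['eef_pos'],s['tool_rot'])"
```

```text
5.7833 [0.6267 0.0143 0.0643] [-179.5645   -0.0437   94.0112] [-0.4386  0.0754 -3.0973] 0.05605557406600205 [-5.0313 26.3309 90.9283 -0.0284 63.1777 -9.0298]
5.8833 [0.63059319 0.01398534 0.06833661] [1.79931691e+02 2.46093906e-02 9.39911352e+01]
```

View pics/w7.png

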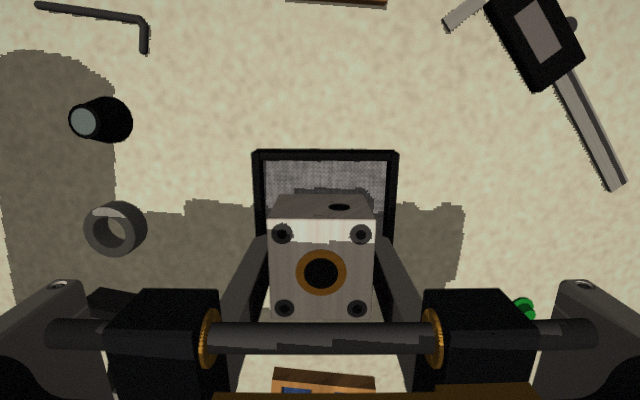

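View pics/s7.png

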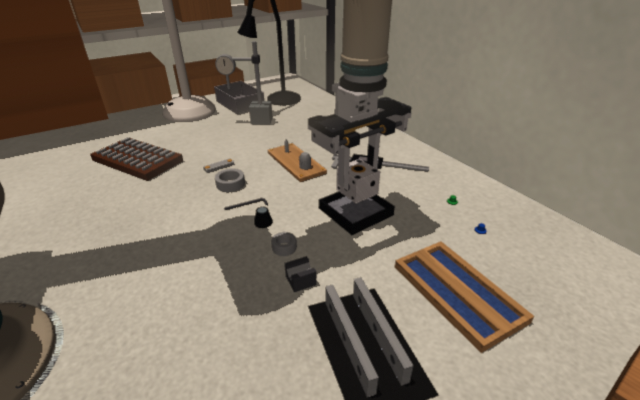

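Block is centred over the tray (tray columns 252–398, block 268–375). Lowering gently.

{"fn": "step_arm", "kwargs": {"commands": [[[0, 0, -1.2], [0, 0, 0], 1], [[0, 0, -2.2], [0, 0, 0], 1], [[0, 0, -3], [0, 0, 0], 1], [[0, 0, -3.4], [0, 0, 0], 1], [[0, 0, -3.6], [0, 0, 0], 1], [[0, 0, -3.7], [0, 0, 0], 1], [[0, 0, -3.7], [0, 0, 0], 1], [[0, 0, -3.7], [0, 0, 0], 1]]}}

```text
time: 6.55
eef_pos: [0.6304, 0.0151, 0.0308]
tool_rot: [180.0, 0.0, 94.1]
ft_force: [-0.5, -0.6, -3.3]
gripper_width: 0.0556
```

{"fn": "step_arm", "kwargs": {"commands": [[[0, 0, -0.1], [0, 0, 0], 1], [[0, 0, -0.2], [0, 0, 0], 1], [[0, 0, -0.2], [0, 0, 0], 1], [[0, 0, -0.2], [0, 0, 0], 1]]}}

```text
time: 6.88
eef_pos: [0.63, 0.0151, 0.0285]
tool_rot: [180.0, 0.0, 94.1]
ft_force: [-0.4, -0.1, -3.4]
gripper_width: 0.0557
```

{"fn": "step_arm", "kwargs": {"commands": [[[0, 0, -0.1], [0, 0, 0], 1], [[0, 0, -0.15], [0, 0, 0], 1], [[0, 0, -0.2], [0, 0, 0], 1], [[0, 0, -0.2], [0, 0, 0], 1]]}}

```text
time: 7.22
eef_pos: [0.63, 0.0151, 0.0266]
tool_rot: [180.0, 0.0, 94.1]
ft_force: [-0.5, 0.4, -1.8]
gripper_width: 0.0559
```

Contact is starting (load down from 3.4 to 1.8 N). One more mm, then release.

{"fn": "step_arm", "kwargs": {"commands": [[[0, 0, -0.05], [0, 0, 0], 1], [[0, 0, -0.1], [0, 0, 0], 1], [[0, 0, -0.1], [0, 0, 0], 1]]}}

```text
time: 7.47
eef_pos: [0.6301, 0.0151, 0.0266]
tool_rot: [180.0, 0.0, 94.1]
ft_force: [-2.1, -0.3, 5.4]
gripper_width: 0.056
```

{"fn": "step_arm", "kwargs": {"commands": [[[0, 0, 0], [0, 0, 0], 0], [[0, 0, 0], [0, 0, 0], -0.3], [[0, 0, 0], [0, 0, 0], -0.6], [[0, 0, 0], [0, 0, 0], -0.6], [[0, 0, 0], [0, 0, 0], -0.6], [[0, 0, 0.5], [0, 0, 0], -0.6], [[0, 0, 2], [0, 0, 0], -0.6], [[0, 0, 4], [0, 0, 0], -0.6]]}}

```text
time: 8.13
eef_pos: [0.6287, 0.0152, 0.0644]
tool_rot: [-179.8, -0.0, 94.1]
ft_force: [0.4, 0.8, 0.3]
gripper_width: 0.0752
```

{"fn": "step_arm", "kwargs": {"commands": [[[0, 0, 3], [0, 0, 0], 0], [[0, 0, 6], [0, 0, 0], 0.2], [[-2, -4, 9], [0, 0, -0.05], 0.36], [[-4, -7, 11], [0, 0, -0.1], 0.36], [[-7, -10, 12], [0, 0, -0.16], 0.36], [[-10, -13, 12], [0, 0, -0.22], 0.36], [[-13, -16, 12], [0, 0, -0.28], 0.36], [[-14, -20, 11], [0, 0, -0.28], 0.36]]}}

```text
time: 8.8
eef_pos: [0.4926, -0.173, 0.1801]
tool_rot: [179.9, 0.0, 78.0]
ft_force: [0.9, -1.0, 0.1]
gripper_width: 0.0305
```

{"fn": "step_arm", "kwargs": {"commands": [[[-2, -4, -1], [0, 0, 0], 0.36], [[-2.5, -6, -2], [0, 0, 0], 0.36], [[-2.5, -6, -2], [0, 0, 0], 0.36], [[-2.5, -6, -2], [0, 0, 0], 0.36]]}}

```text
time: 9.13
eef_pos: [0.4692, -0.2338, 0.1576]
tool_rot: [-180.0, -0.0, 77.8]
ft_force: [0.3, -0.4, -0.4]
gripper_width: 0.0303
```

```bash
python3 look.py w8 parallel_a,.039;python3 -c "
from h import *
save('s8',snapshot('side'))
s=arm.state();print(s['time'],s['eef_pos'],s['tool_rot'])"
```

```text
9.1333 [ 0.4692 -0.2338  0.1576] [-179.97     -0.0489   77.845 ] [ 0.2792 -0.3524 -0.3648] 0.0302592072911964 [-34.1224  13.3374  96.789    0.0364  69.9197 -21.9799]
parallel_a 0.79 [330. 113.  19. 155.] rect mm [ 484.5 -236.6] [149.1  13.5] 77.2
parallel_a 0.72 [285. 116.  17. 147.] rect mm [ 443. -227.] [148.   15.4] 76.8
9.2833 [ 0.47055486 -0.23216166  0.15833081] [ 1.79936506e+02 -1.90636316e-02  7.80827572e+01]
```

View pics/w8.png

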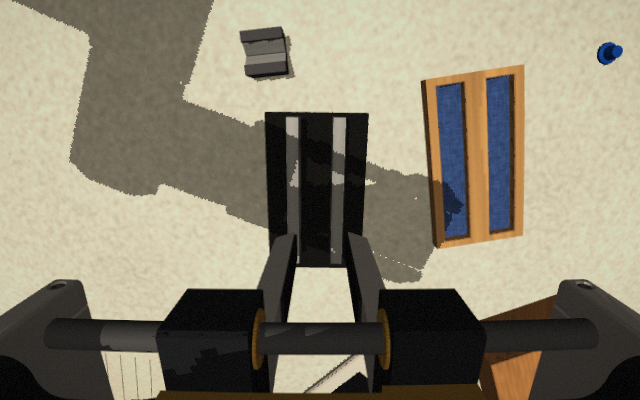

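View pics/s8.png

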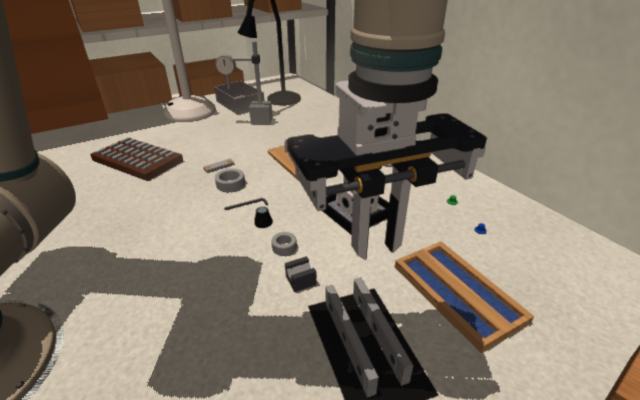

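{"fn": "step_arm", "kwargs": {"commands": [[[1.4, -0.4, -2], [0, 0, -0.014], 0.36], [[1.4, -0.4, -5], [0, 0, -0.014], 0.36], [[1.4, -0.4, -8], [0, 0, -0.014], 0.36], [[1.4, -0.4, -10], [0, 0, -0.014], 0.36], [[1.4, -0.4, -10], [0, 0, -0.014], 0.36]]}}

```text
time: 9.7
eef_pos: [0.4818, -0.2338, 0.0543]
tool_rot: [-179.6, -0.2, 77.4]
ft_force: [-0.4, 0.3, 0.1]
gripper_width: 0.0301
```

```bash
python3 look.py w9 parallel_a,.039;python3 -c "
from h import *
s=arm.state();print(s['time'],s['eef_pos'],s['tool_rot'])"
```

```text
9.7 [ 0.4818 -0.2338  0.0543] [-179.5833   -0.1771   77.3566] [-0.4225  0.3376  0.1327] 0.030054529063116592 [-33.3427  20.1371 103.4665   0.0219  56.8488 -20.712 ]
parallel_a 0.95 [320. 117.  20. 207.] rect mm [ 486.5 -231.9] [141.3  11.9] 77.2
parallel_a 0.64 [248. 124.  29. 155.] rect mm [ 449.1 -206.4] [107.2  17.7] 75.9
9.8 [ 0.48445688 -0.23596025  0.05799355] [-1.79983093e+02 -2.17377787e-02  7.73306118e+01]
```

View pics/w9.png

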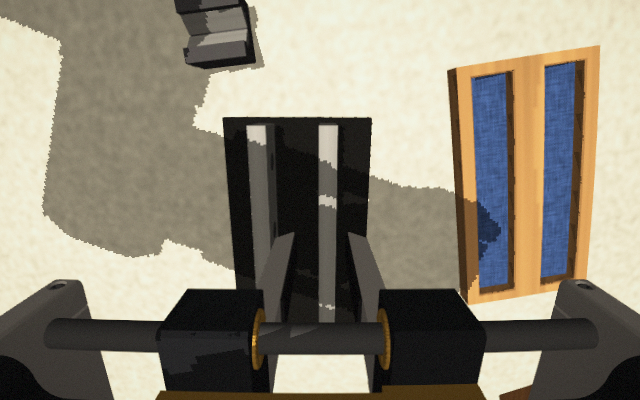

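{"fn": "step_arm", "kwargs": {"commands": [[[0.15, -0.05, 0], [0, 0, 0], 0.36], [[0.15, -0.05, -1.5], [0, 0, 0], 0.36], [[0.15, -0.05, -3], [0, 0, 0], 0.36], [[0.15, -0.05, -4], [0, 0, 0], 0.36], [[0.15, -0.05, -4.2], [0, 0, 0], 0.36], [[0.15, -0.05, -4.2], [0, 0, 0], 0.36], [[0.15, -0.05, -4.2], [0, 0, 0], 0.36]]}}

```text
time: 10.38
eef_pos: [0.486, -0.2379, 0.0167]
tool_rot: [179.9, 0.0, 77.2]
ft_force: [0.6, 0.0, 0.4]
gripper_width: 0.0302
```

```bash
python3 look.py w10 
```

```text
10.3833 [ 0.486  -0.2379  0.0167] [179.9046   0.0327  77.2257] [0.5541 0.0141 0.4485] 0.03019038214344295 [-33.4548  22.8636 105.7536   0.004   51.2819 -20.683 ]
```

View pics/w10.png

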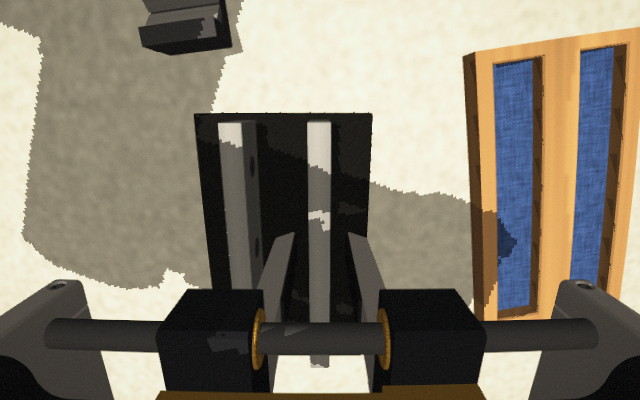

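The parallel is midway between the fingers, and the other parallel is clear of them. Closing and lifting.

{"fn": "step_arm", "kwargs": {"commands": [[[0, 0, 0], [0, 0, 0], 1], [[0, 0, 0], [0, 0, 0], 1], [[0, 0, 0], [0, 0, 0], 1], [[0, 0, 0], [0, 0, 0], 1], [[0, 0, 0], [0, 0, 0], 1], [[0, 0, 0], [0, 0, 0], 1], [[0, 0, 0.4], [0, 0, 0], 1], [[0, 0, 1.2], [0, 0, 0], 1]]}}

```text
time: 11.1
eef_pos: [0.4838, -0.2365, 0.0265]
tool_rot: [-179.8, -0.1, 77.2]
ft_force: [-1.0, -0.5, -5.2]
gripper_width: 0.0117
```

{"fn": "step_arm", "kwargs": {"commands": [[[0, 0, 2], [0, 0, 0], 1], [[0, 0, 4], [0, 0, 0], 1], [[0, 0, 6], [0, 0, 0.05], 1], [[1, 0, 7], [0, 0, 0.1], 1], [[2, -1, 8], [0, 0, 0.15], 1], [[3, -3, 8], [0, 0, 0.18], 1], [[4, -4, 8], [0, 0, 0.18], 1], [[4, -4, 8], [0, 0, 0.18], 1]]}}

```text
time: 11.77
eef_pos: [0.5275, -0.2801, 0.1079]
tool_rot: [179.8, 0.1, 87.5]
ft_force: [1.0, 0.6, -5.0]
gripper_width: 0.012
```

```bash
python3 -c "
import time
from h import *
s=arm.state();print(s['time'],s['eef_pos'],s['tool_rot'])
snapshot('wrist')"; python3 look.py w11 parallels_block,.016 parallel_a,.1; python3 -c "
from h import *
s=arm.state();print(s['time'],s['eef_pos'],s['tool_rot'])"
```

```text
11.7667 [ 0.52748046 -0.28006915  0.10791946] [1.79832378e+02 1.29242030e-01 8.74792926e+01]
11.8167 [ 0.5256 -0.2781  0.1074] [-179.9805   -0.0267   87.488 ] [-0.7964  0.4228 -5.3175] 0.0121562501202773 [-34.5927  21.4137  92.4092   0.0134  66.2078 -32.0861]
parallels_block 0.87 [382.  42. 135. 208.] rect mm [ 634.6 -239.8] [181.9 102.5] 87.2
parallel_a 0.87 [309. 120.  23. 250.] rect mm [ 526.  -271.6] [136.8  14.7] 87.4
parallel_a 0.76 [202.  57.  41. 185.] rect mm [ 467.  -220.4] [112.7  15.9] 77.1
11.9667 [ 0.52383677 -0.27613902  0.10704572] [-1.79850468e+02 -1.14385036e-01  8.75418783e+01]
```

View pics/w11.png

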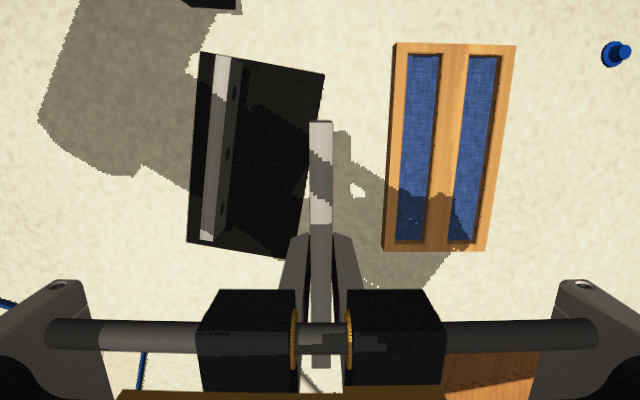

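```bash
cat > slots.py <<'E'
from h import *
import sys
def slots(img,name,st):
    hsv=cv2.cvtColor(img,cv2.COLOR_RGB2HSV); m=cv2.inRange(hsv,(100,70,30),(130,255,255))
    n,l,s,c=cv2.connectedComponentsWithStats(m)
    for i in range(1,n):
        if s[i,4]<600: continue
        cc=max(cv2.findContours((l==i).astype(np.uint8),0,1)[0],key=cv2.contourArea)[:,0,:]
        for z in (.006,.016):
            w=np.array([px2w(name,p,z,st)[:2] for p in cc])*1000
            rc=cv2.minAreaRect(w.astype(np.float32)); print(name,s[i,:5],z,np.round(rc[0],1),np.round(rc[1],1),round(rc[2],1))
if __name__=='__main__':
    np.set_printoptions(precision=4,suppress=True)
    st={'eef_pos':[0.5256,-0.2781,0.1074],'tool_rot':[-179.98,-.03,87.488]}
    slots(cv2.imread('pics/w11.png')[:,:,::-1],'wrist',st)
    slots(cv2.imread('pics/top0.png')[:,:,::-1],'top',None)
    st={'eef_pos':[0.486,-0.2379,0.0167],'tool_rot':[179.9,.03,77.2256]}
    slots(cv2.imread('pics/w1.png')[:,:,::-1],'wrist',{'eef_pos':[ 0.4377,-0.281,0.2659],'tool_rot':[179.9683,0.0202,78.3272]})
    st={'eef_pos':[0.5256,-0.2781,0.1074],'tool_rot':[-179.98,-.03,87.488]}
    print('front end',px2w('wrist',(320.5,121),.129,st)-st['eef_pos'])
E
python3 slots.py
```

```text
wrist [ 396   55   42  185 5135] 0.006 [ 612.9 -238.7] [165.6  25.6] 87.2
wrist [ 396   55   42  185 5135] 0.016 [ 609.9 -237.2] [159.7  24.6] 87.2
wrist [ 448   57   49  183 4674] 0.006 [ 663.7 -241.3] [165.5  23.9] 87.2
wrist [ 448   57   49  183 4674] 0.016 [ 658.9 -239.7] [159.6  23.1] 87.2
top [ 589    0   51   90 2309] 0.006 [ 933.3 -596.7] [114.5 223.3] 81.2
top [ 589    0   51   90 2309] 0.016 [ 927.8 -590.5] [113.4 221.1] 81.2Traceback (most recent call last):
  File "slots.py", line 16, in <module>
    slots(cv2.imread('pics/top0.png')[:,:,::-1],'top',None)
    ~~~~~^^^^^^^^^^^^^^^^^^^^^^^^^^^^^^^^^^^^^^^^^^^^^^^^^^
  File "slots.py", line 10, in slots
    w=np.array([px2w(name,p,z,st)[:2] for p in cc])*1000
                ~~~~^^^^^^^^^^^^^
  File "h.py", line 12, in px2w
    m,P=pose(name,st); f=200/np.tan(np.radians(m['vfov']/2))
        ~~~~^^^^^^^^^
  File "h.py", line 6, in pose
    m=camera_model(name)
ValueError: time passes only in moves, steps and waits
```

```bash
python3 - <<'E'
s=open('h.py').read()
s=s.replace("    m=camera_model(name)\n","    m=cm(name)\n").replace("def pose(","""import pickle,os
def cm(name):
    f=f'cm_{name}.pkl'
    if not os.path.exists(f): pickle.dump(camera_model(name),open(f,'wb'))
    return pickle.load(open(f,'rb'))
def pose(""")
open('h.py','w').write(s)
E
```

{"fn": "step_arm", "kwargs": {"commands": [[[3, 1, 0], [0, 0, 0], 1], [[6, 2, 0], [0, 0, -0.005], 1], [[9, 3, 0], [0, 0, -0.005], 1], [[12, 3.4, 0], [0, 0, -0.005], 1], [[13.8, 3.4, -1], [0, 0, -0.005], 1], [[13.8, 3.4, -3], [0, 0, -0.005], 1], [[13.8, 3.4, -5], [0, 0, -0.005], 1], [[13.8, 3.4, -5.7], [0, 0, -0.005], 1]]}}

```text
time: 12.63
eef_pos: [0.6604, -0.2412, 0.047]
tool_rot: [-179.6, -0.2, 87.3]
ft_force: [-1.6, 0.3, -4.7]
gripper_width: 0.0118
```

{"fn": "step_arm", "kwargs": {"commands": [[[0, 0, 0], [0, 0, 0], 1], [[0, 0, 0], [0, 0, 0], 1]]}}

```text
time: 12.8
eef_pos: [0.6626, -0.2431, 0.0507]
tool_rot: [-179.9, -0.0, 87.3]
ft_force: [-0.5, -0.1, -4.7]
gripper_width: 0.0122
```

```bash
python3 look.py w12; python3 - <<'E'
from h import *
np.set_printoptions(precision=4,suppress=True)
for n in('top','side'): save(n+'12',snapshot(n))
s=arm.state();print(s['time'],s['eef_pos'],s['tool_rot'])
st={'eef_pos':[0.5256,-0.2781,0.1074],'tool_rot':[-179.98,-.03,87.488]}
print('front end',px2w('wrist',(320.5,121),.129,st)-st['eef_pos'])
E
```

```text
12.8 [ 0.6626 -0.2431  0.0507] [-179.9418   -0.0317   87.2538] [-0.463  -0.1273 -4.7089] 0.01217057236043012 [-25.7899  32.8556  80.8692   0.007   66.3413 -23.0465]
12.95 [ 0.6641 -0.244   0.0526] [179.8394   0.0636  87.2363]
front end [0.0033 0.0757 0.0216]
```

View pics/w12.png

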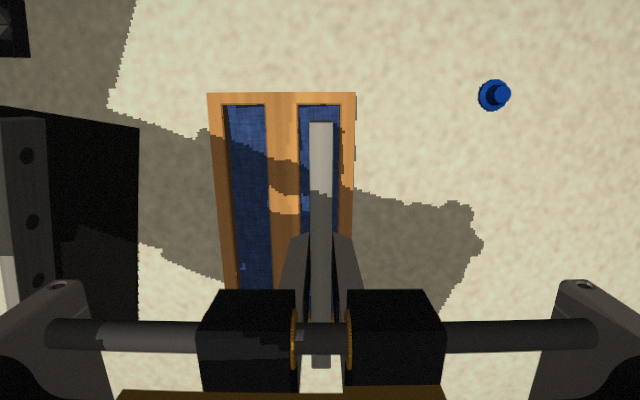

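View pics/side12.png

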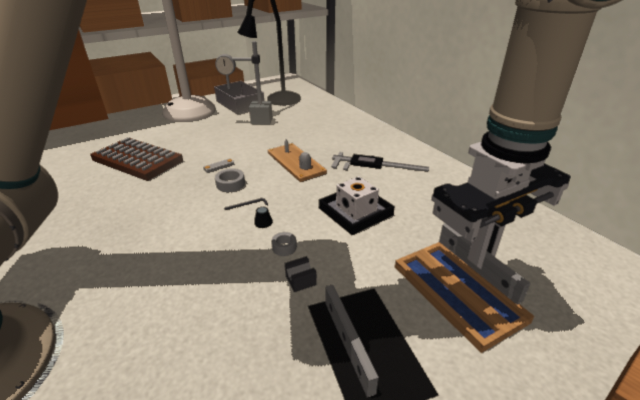

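```bash
python3 - <<'E'
from h import *
np.set_printoptions(precision=4,suppress=True)
st={'eef_pos':[0.6626,-0.2431,0.0507],'tool_rot':[-179.94,-.03,87.254]}
for p in [(299,106),(341,106),(320,106)]: print(px2w('wrist',p,.016,st),px2w('wrist',p,.006,st))
for p in [(309,122),(332,122)]: print(px2w('wrist',p,.073,st))
E
```

```text
[ 0.6524 -0.1588  0.016 ] [ 0.6517 -0.1587  0.006 ]
[ 0.68   -0.1602  0.016 ] [ 0.6807 -0.1601  0.006 ]
[ 0.6662 -0.1595  0.016 ] [ 0.6662 -0.1594  0.006 ]
[ 0.6606 -0.1676  0.073 ]
[ 0.6718 -0.1681  0.073 ]
```

Lateral alignment matches: slot end centre and bar end centre are both at x=0.666, with an 8.5 mm end gap. Lowering.

{"fn": "step_arm", "kwargs": {"commands": [[[0, 0, -0.8], [0, 0, 0], 1], [[0, 0, -1.6], [0, 0, 0], 1], [[0, 0, -2.2], [0, 0, 0], 1], [[0, 0, -2.5], [0, 0, 0], 1], [[0, 0, -2.7], [0, 0, 0], 1], [[0, 0, -2.8], [0, 0, 0], 1], [[0, 0, -2.8], [0, 0, 0], 1], [[0, 0, -2.8], [0, 0, 0], 1]]}}

```text
time: 13.62
eef_pos: [0.6635, -0.2436, 0.0229]
tool_rot: [180.0, 0.0, 87.3]
ft_force: [-0.7, -0.4, -4.4]
gripper_width: 0.012
```

{"fn": "step_arm", "kwargs": {"commands": [[[0, 0, -0.1], [0, 0, 0], 1], [[0, 0, -0.15], [0, 0, 0], 1], [[0, 0, -0.15], [0, 0, 0], 1]]}}

```text
time: 13.87
eef_pos: [0.6633, -0.2435, 0.0213]
tool_rot: [180.0, 0.0, 87.3]
ft_force: [-0.0, -0.1, -5.2]
gripper_width: 0.0117
```

{"fn": "step_arm", "kwargs": {"commands": [[[0, 0, -0.1], [0, 0, 0], 1], [[0, 0, -0.15], [0, 0, 0], 1], [[0, 0, -0.15], [0, 0, 0], 1]]}}

```text
time: 14.12
eef_pos: [0.6632, -0.2435, 0.0196]
tool_rot: [-180.0, -0.0, 87.3]
ft_force: [-0.4, 0.3, -4.9]
gripper_width: 0.0122
```

{"fn": "step_arm", "kwargs": {"commands": [[[0, 0, -0.05], [0, 0, 0], 1], [[0, 0, -0.1], [0, 0, 0], 1], [[0, 0, -0.1], [0, 0, 0], 1]]}}

```text
time: 14.37
eef_pos: [0.6633, -0.2436, 0.0192]
tool_rot: [180.0, 0.0, 87.3]
ft_force: [-0.9, 0.6, -2.2]
gripper_width: 0.0119
```

{"fn": "step_arm", "kwargs": {"commands": [[[0, 0, -0.05], [0, 0, 0], 1], [[0, 0, -0.05], [0, 0, 0], 1], [[0, 0, -0.05], [0, 0, 0], 0.65], [[0, 0, -0.05], [0, 0, 0], 0.5], [[0, 0, -0.05], [0, 0, 0], 0.36], [[0, 0, -0.05], [0, 0, 0], 0.36], [[0, 0, 0.5], [0, 0, 0], 0.36], [[0, 0, 2], [0, 0, 0], 0.36]]}}

```text
time: 15.03
eef_pos: [0.6618, -0.2429, 0.0369]
tool_rot: [-179.8, -0.1, 87.2]
ft_force: [-0.1, 0.7, 0.6]
gripper_width: 0.0301
```

{"fn": "step_arm", "kwargs": {"commands": [[[0, 0, 3], [0, 0, 0], 0.36], [[0, 0, 6], [0, 0, 0], 0.36], [[-3, 0, 9], [0, 0, -0.05], 0.36], [[-6, 0, 11], [0, 0, -0.1], 0.36], [[-10, 0, 11], [0, 0, -0.15], 0.36], [[-14, 0, 11], [0, 0, -0.18], 0.36], [[-18, 1, 11], [0, 0, -0.18], 0.36], [[-21, 1.3, 11], [0, 0, -0.18], 0.36]]}}

```text
time: 15.7
eef_pos: [0.45, -0.2291, 0.1492]
tool_rot: [-179.9, -0.0, 76.9]
ft_force: [-0.9, -0.3, -0.5]
gripper_width: 0.0302
```

{"fn": "step_arm", "kwargs": {"commands": [[[-1, 0, -1], [0, 0, 0], 0.36], [[-1, 0, -2], [0, 0, 0], 0.36], [[-1, 0, -2], [0, 0, 0], 0.36]]}}

```text
time: 15.95
eef_pos: [0.4425, -0.2301, 0.1278]
tool_rot: [-179.9, -0.0, 76.9]
ft_force: [-1.0, -0.2, -1.0]
gripper_width: 0.0303
```

```bash
python3 look.py w13 parallel_a,.039;python3 -c "
from h import *
save('s13',snapshot('side'))
s=arm.state();print(s['time'],s['eef_pos'],s['tool_rot'])"
```

```text
15.95 [ 0.4425 -0.2301  0.1278] [-179.9421   -0.0435   76.8828] [-0.9686 -0.1599 -1.0458] 0.03034264694246869 [-35.4872  12.7015 102.3399   0.0201  65.0287 -22.3786]
parallel_a 0.93 [535.  74.  41. 170.] rect mm [ 653.6 -243.2] [153.   36.5] 87.3
parallel_a 0.77 [313. 114.  15. 162.] rect mm [ 441.8 -227.4] [147.8  12.2] 76.9
16.1 [ 0.44478943 -0.23104792  0.12884052] [1.79938549e+02 7.40328555e-03 7.69577177e+01]
```

View pics/w13.png

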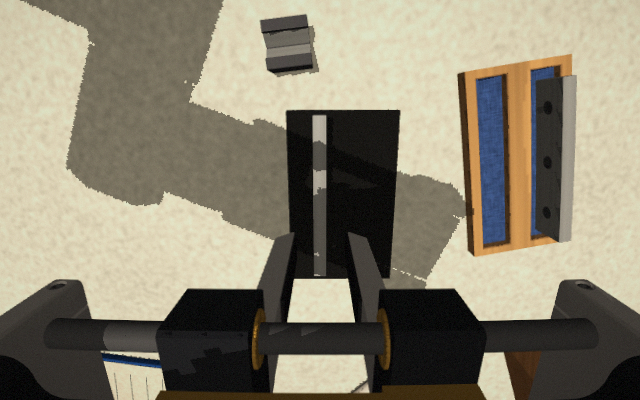

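View pics/s13.png

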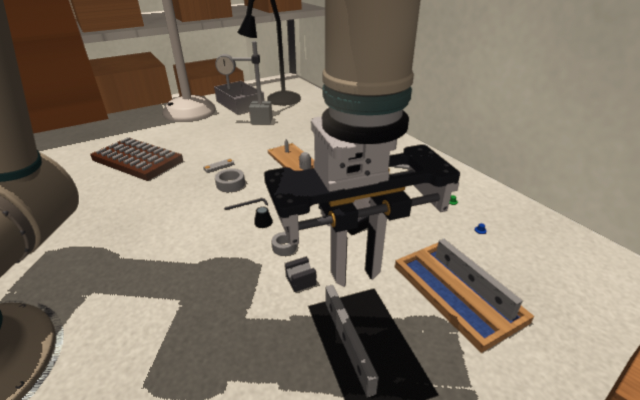

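First parallel stands upright in the far slot (535–576 px). Second at (442,-227.5) mm.

{"fn": "step_arm", "kwargs": {"commands": [[[-0.25, 0.35, -2], [0, 0, 0], 0.36], [[-0.25, 0.35, -5], [0, 0, 0], 0.36], [[-0.25, 0.35, -7], [0, 0, 0], 0.36], [[-0.25, 0.35, -7.5], [0, 0, 0], 0.36], [[-0.25, 0.35, -7.5], [0, 0, 0], 0.36], [[-0.25, 0.35, -7.5], [0, 0, 0], 0.36]]}}

```text
time: 16.6
eef_pos: [0.4421, -0.2276, 0.0543]
tool_rot: [179.9, 0.0, 77.0]
ft_force: [0.5, -0.7, -0.1]
gripper_width: 0.0301
```

```bash
python3 look.py w14 parallel_a,.039;python3 -c "
from h import *
s=arm.state();print(s['time'],s['eef_pos'],s['tool_rot'])"
```

```text
16.6 [ 0.4421 -0.2276  0.0543] [179.9363   0.0217  76.9627] [ 0.5098 -0.6977 -0.1055] 0.030131655074912857 [-35.2671  17.0529 108.5408   0.0049  54.3391 -22.2327]
parallel_a 0.95 [310. 119.  23. 202.] rect mm [ 442.7 -224. ] [143.2  12.9] 76.8
parallel_a 0.89 [590.  66.  50. 220.] rect mm [ 642.9 -243.3] [ 37.8 156.8] 3.3
16.7 [ 0.44227465 -0.22787808  0.05503945] [1.79842779e+02 5.97926908e-02 7.69518193e+01]
```

View pics/w14.png

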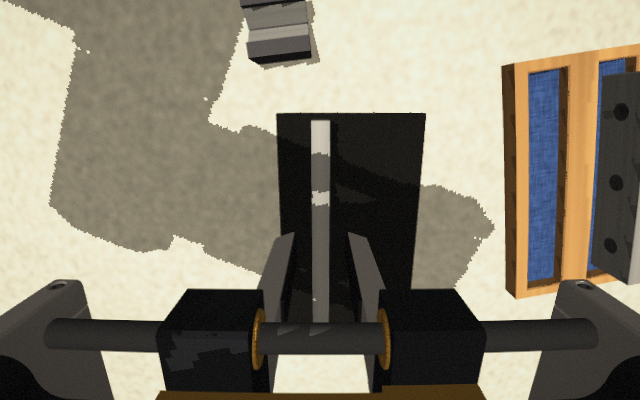

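Centred (bar column 320). Descending and gripping.

{"fn": "step_arm", "kwargs": {"commands": [[[0, 0, -1.5], [0, 0, 0], 0.36], [[0, 0, -2.8], [0, 0, 0], 0.36], [[0, 0, -3.6], [0, 0, 0], 0.36], [[0, 0, -3.8], [0, 0, 0], 0.36], [[0, 0, -3.8], [0, 0, 0], 0.36], [[0, 0, -3.8], [0, 0, 0], 0.36], [[0, 0, -3.8], [0, 0, 0], 0.8], [[0, 0, -3.8], [0, 0, 0], 1]]}}

```text
time: 17.37
eef_pos: [0.4413, -0.2274, 0.0165]
tool_rot: [179.9, 0.0, 76.9]
ft_force: [0.6, -0.4, -0.0]
gripper_width: 0.0203
```

{"fn": "step_arm", "kwargs": {"commands": [[[0, 0, 0], [0, 0, 0], 1], [[0, 0, 0], [0, 0, 0], 1], [[0, 0, 0], [0, 0, 0], 1], [[0, 0, 0], [0, 0, 0], 1]]}}

```text
time: 17.7
eef_pos: [0.4414, -0.2274, 0.0163]
tool_rot: [179.9, 0.0, 76.9]
ft_force: [1.4, 0.3, 3.2]
gripper_width: 0.0116
```

{"fn": "step_arm", "kwargs": {"commands": [[[0, 0, 0.4], [0, 0, 0], 1], [[0, 0, 1.5], [0, 0, 0], 1], [[0, 0, 4], [0, 0, 0], 1], [[2, 0, 7], [0, 0, 0.05], 1], [[4, 0, 9], [0, 0, 0.1], 1], [[6, 0, 9], [0, 0, 0.15], 1], [[7, -1, 9], [0, 0, 0.18], 1], [[8, -1, 9], [0, 0, 0.18], 1]]}}

```text
time: 18.37
eef_pos: [0.521, -0.2379, 0.1053]
tool_rot: [-179.9, 0.0, 87.3]
ft_force: [-0.4, -0.3, -4.5]
gripper_width: 0.0118
```

{"fn": "step_arm", "kwargs": {"commands": [[[0, 0, 0], [0, 0, 0], 1], [[0, 0, 0], [0, 0, 0], 1], [[0, 0, 0], [0, 0, 0], 1]]}}

```text
time: 18.62
eef_pos: [0.5189, -0.236, 0.1046]
tool_rot: [-179.8, -0.1, 87.2]
ft_force: [0.4, -0.2, -4.6]
gripper_width: 0.0116
```

```bash
python3 look.py w15 parallels_block,.016;python3 -c "
from h import *
s=arm.state();print(s['time'],s['eef_pos'],s['tool_rot'])"
```

```text
18.6167 [ 0.5189 -0.236   0.1046] [-179.7974   -0.1031   87.2246] [ 0.3824 -0.1808 -4.6297] 0.011584699830001216 [-31.4417  19.7235  95.5779  -0.0074  64.9258 -28.6633]
parallels_block 0.68 [388.  99. 133. 193.] rect mm [ 633.7 -239.2] [181.4 101.6] 86.5
parallels_block 0.39 [311. 122.  22. 248.] rect mm [ 517.4 -261. ] [195.   20.5] 87.1
18.7167 [ 0.51940866 -0.23634917  0.10519914] [-1.79887925e+02 -5.97076507e-02  8.72231270e+01]
```

View pics/w15.png

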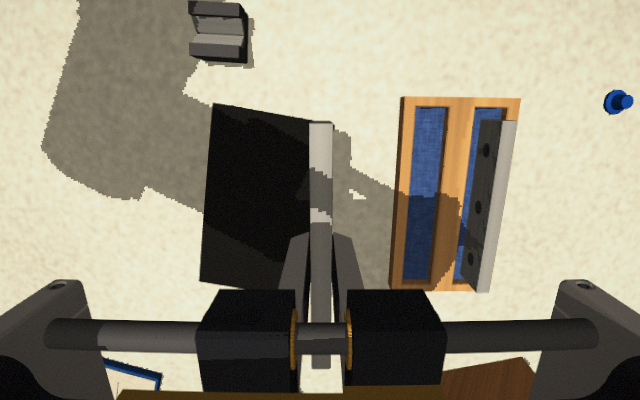

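{"fn": "step_arm", "kwargs": {"commands": [[[3, -0.2, 0], [0, 0, 0], 1], [[6, -0.4, 0], [0, 0, 0], 1], [[8.5, -0.4, 0], [0, 0, 0], 1], [[9.35, -0.4, -1], [0, 0, 0], 1], [[9.35, -0.4, -3], [0, 0, 0], 1], [[9.35, -0.4, -5], [0, 0, 0], 1], [[9.35, -0.4, -5.4], [0, 0, 0], 1], [[9.35, -0.4, -5.4], [0, 0, 0], 1]]}}

```text
time: 19.38
eef_pos: [0.6117, -0.24, 0.0495]
tool_rot: [-179.7, -0.1, 87.2]
ft_force: [-0.1, 0.5, -4.7]
gripper_width: 0.0115
```

{"fn": "step_arm", "kwargs": {"commands": [[[0, 0, 0], [0, 0, 0], 1], [[0, 0, 0], [0, 0, 0], 1]]}}

```text
time: 19.55
eef_pos: [0.6149, -0.2416, 0.0532]
tool_rot: [179.9, 0.1, 87.2]
ft_force: [0.4, 0.2, -4.5]
gripper_width: 0.0119
```

```bash
python3 look.py w16;python3 -c "
from h import *
s=arm.state();print(s['time'],s['eef_pos'],s['tool_rot'])"
```

```text
19.55 [ 0.6149 -0.2416  0.0532] [179.8761   0.0563  87.2297] [ 0.4322  0.206  -4.4931] 0.011948718718801023 [-27.4802  29.1722  87.5225   0.0007  63.1692 -24.7103]
19.6 [ 0.61503155 -0.24161467  0.05336252] [1.79852064e+02 6.81461683e-02 8.72346474e+01]
```

View pics/w16.png

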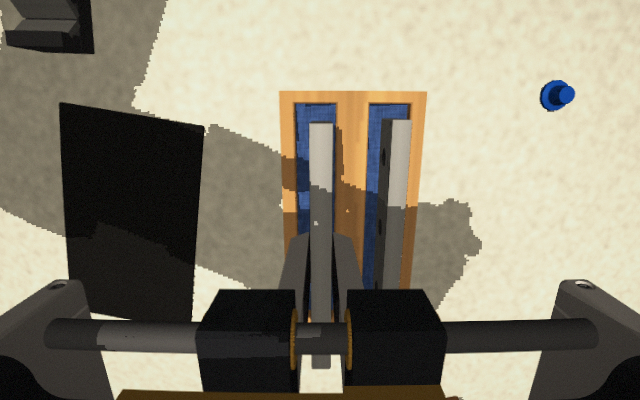

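```bash
python3 - <<'E'
from h import *
np.set_printoptions(precision=4,suppress=True)
st={'eef_pos':[0.6149,-0.2416,0.0532],'tool_rot':[179.88,.056,87.23]}
for p in [(295,105),(337,105)]: print(px2w('wrist',p,.016,st))
for p in [(309,123),(333,123)]: print(px2w('wrist',p,.0755,st))
s=arm.state();print(s['time'],s['eef_pos'],s['tool_rot'])
E
```

```text
[ 0.6021 -0.1566  0.016 ]
[ 0.63  -0.158  0.016]
[ 0.6128 -0.1665  0.0755]
[ 0.6245 -0.1671  0.0755]
19.6 [ 0.615  -0.2416  0.0534] [179.8521   0.0681  87.2346]
```

Bar is 2.6 mm too far in x, so I'll correct that while lowering.

{"fn": "step_arm", "kwargs": {"commands": [[[-0.25, 0.05, 0], [0, 0, 0], 1], [[-0.25, 0.05, -0.8], [0, 0, 0], 1], [[-0.25, 0.05, -1.7], [0, 0, 0], 1], [[-0.25, 0.05, -2.4], [0, 0, 0], 1], [[-0.25, 0.05, -2.8], [0, 0, 0], 1], [[-0.25, 0.05, -3], [0, 0, 0], 1], [[-0.25, 0.05, -3], [0, 0, 0], 1], [[-0.25, 0.05, -3], [0, 0, 0], 1]]}}

```text
time: 20.27
eef_pos: [0.6119, -0.2405, 0.0215]
tool_rot: [-180.0, -0.0, 87.3]
ft_force: [-0.8, -0.3, -5.1]
gripper_width: 0.0116
```

{"fn": "step_arm", "kwargs": {"commands": [[[0, 0, -0.05], [0, 0, 0], 1], [[0, 0, -0.1], [0, 0, 0], 1], [[0, 0, -0.1], [0, 0, 0], 1]]}}

```text
time: 20.52
eef_pos: [0.6119, -0.2406, 0.021]
tool_rot: [180.0, 0.0, 87.3]
ft_force: [-0.3, 0.7, -4.6]
gripper_width: 0.0118
```

{"fn": "step_arm", "kwargs": {"commands": [[[0, 0, -0.1], [0, 0, 0], 1], [[0, 0, -0.15], [0, 0, 0], 1], [[0, 0, -0.15], [0, 0, 0], 1]]}}

```text
time: 20.77
eef_pos: [0.6118, -0.2406, 0.0194]
tool_rot: [180.0, 0.0, 87.2]
ft_force: [0.7, 0.3, -4.5]
gripper_width: 0.0113
```

{"fn": "step_arm", "kwargs": {"commands": [[[0, 0, -0.05], [0, 0, 0], 1], [[0, 0, -0.1], [0, 0, 0], 1], [[0, 0, -0.1], [0, 0, 0], 1]]}}

```text
time: 21.02
eef_pos: [0.6119, -0.2406, 0.0193]
tool_rot: [180.0, 0.0, 87.3]
ft_force: [-2.0, 1.1, 2.8]
gripper_width: 0.0123
```

{"fn": "step_arm", "kwargs": {"commands": [[[0, 0, 0], [0, 0, 0], 0.65], [[0, 0, 0], [0, 0, 0], 0.5], [[0, 0, 0], [0, 0, 0], 0.36], [[0, 0, 0], [0, 0, 0], 0.36], [[0, 0, 0.5], [0, 0, 0], 0.36], [[0, 0, 2], [0, 0, 0], 0.36], [[0, 0, 5], [0, 0, 0], 0.36], [[0, 0, 9], [0, 0, 0], 0.36]]}}

```text
time: 21.68
eef_pos: [0.6097, -0.2395, 0.1063]
tool_rot: [-179.6, -0.2, 87.2]
ft_force: [0.4, -0.3, 0.1]
gripper_width: 0.0299
```

{"fn": "step_arm", "kwargs": {"commands": [[[0, 3, 4], [0, 0, 0], -0.3], [[-2, 7, 7], [0, 0, 0], -0.7], [[-4, 11, 10], [0, 0, 0.05], -0.7], [[-7, 14, 12], [0, 0, 0.05], -0.7], [[-10, 17, 12], [0, 0, 0.05], -0.7], [[-13, 20, 12], [0, 0, 0.05], -0.7], [[-15, 23, 12], [0, 0, 0.05], -0.7], [[-15, 26, 12], [0, 0, 0.05], -0.7]]}}

```text
time: 22.35
eef_pos: [0.4632, 0.0072, 0.229]
tool_rot: [180.0, 0.1, 90.0]
ft_force: [-0.1, 1.1, -0.6]
gripper_width: 0.0785
```

```bash
python3 -c "
from h import *
save('s17',snapshot('side'));save('t17',snapshot('top'))
snapshot('wrist')"; python3 look.py w17 ring_small,.02 loupe,.03 ring_large,.024 gauge_stand,.012 leaf_gauge,.009
```

```text
22.5 [0.465  0.0089 0.229 ] [179.8805  -0.0016  90.3644] [ 0.1373 -0.0946 -0.4581] 0.07946045485611504 [-7.4998  5.3694 96.3086  0.0183 78.2039 -7.8679]
ring_small 0.93 [297. 172.  36.  35.] rect mm [458.9  -6.3] [43.9 44.5] 26.8
loupe 0.97 [298. 101.  30.  30.] rect mm [457.9  79.7] [31.8 32.1] 0.3
ring_large 0.38 [304.   0.  18.   4.] rect mm [455.5 206.6] [20.9  2. ] 0.3
gauge_stand 0.97 [424.   1.  66.  45.] rect mm [622.8 190.5] [76.1 48.5] 1.7
```

View pics/w17.png

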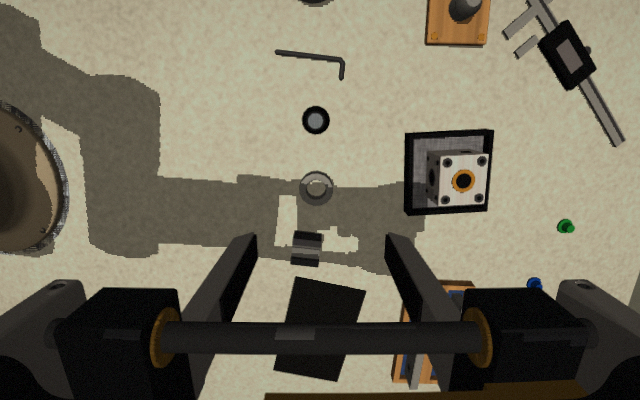

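View pics/s17.png

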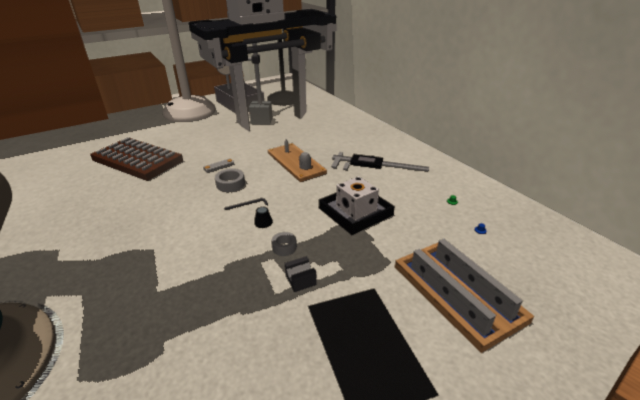

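Both parallels are upright in their slots, the block is in the tray, and the loupe and leaf gauge are untouched. Small ring at (459,-6) mm; approaching it.

{"fn": "step_arm", "kwargs": {"commands": [[[-0.6, -1.5, -3], [0, 0, 0], -0.28], [[-0.6, -1.5, -7], [0, 0, 0], -0.28], [[-0.6, -1.5, -11], [0, 0, 0], -0.28], [[-0.6, -1.5, -14], [0, 0, 0], -0.28], [[-0.6, -1.5, -15.5], [0, 0, 0], -0.28], [[-0.6, -1.5, -15.5], [0, 0, 0], -0.28], [[-0.6, -1.5, -15.5], [0, 0, 0], -0.28]]}}

```text
time: 23.38
eef_pos: [0.4601, -0.009, 0.0722]
tool_rot: [-179.9, -0.0, 90.0]
ft_force: [0.2, -1.0, -0.1]
gripper_width: 0.0598
```

```bash
python3 -c "
from h import *
snapshot('wrist')"; python3 look.py w18 ring_small,.02
```

```text
23.4333 [ 0.4612 -0.009   0.0733] [179.9545   0.0103  90.0472] [ 0.4704 -0.4618  0.9302] 0.0605369245363912 [ -9.7754  12.9793 111.2372  -0.0028  55.7369  -9.821 ]
ring_small 0.75 [290. 186.  56.  55.] rect mm [459.1  -5.6] [46.3 42.6] 90.0
```

View pics/w18.png

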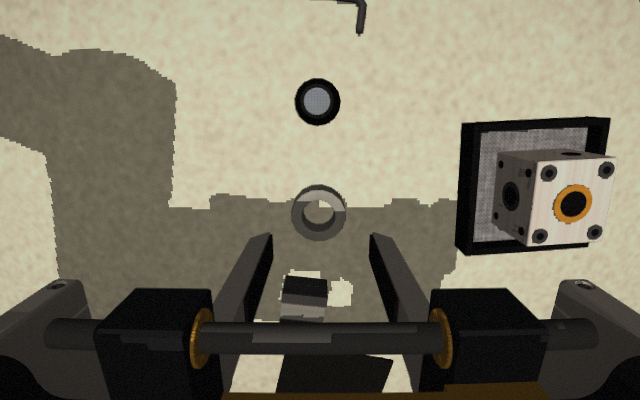

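{"fn": "step_arm", "kwargs": {"commands": [[[-0.2, 0.3, -1.5], [0, 0, 0], -0.28], [[-0.2, 0.3, -3.5], [0, 0, 0], -0.28], [[-0.2, 0.3, -5], [0, 0, 0], -0.28], [[-0.2, 0.3, -6], [0, 0, 0], -0.28], [[-0.2, 0.3, -6.5], [0, 0, 0], -0.28], [[-0.2, 0.3, -6.5], [0, 0, 0], -0.28], [[-0.2, 0.3, -6.5], [0, 0, 0], -0.28]]}}

```text
time: 24.12
eef_pos: [0.4591, -0.0054, 0.0088]
tool_rot: [179.9, 0.0, 90.1]
ft_force: [0.4, 0.0, -0.1]
gripper_width: 0.06
```

```bash
 python3 look.py w19 ring_small,.02
```

```text
24.1167 [ 0.4591 -0.0054  0.0088] [179.8887   0.0163  90.1106] [ 0.443   0.0258 -0.1372] 0.0600339811053459 [ -9.3737  17.883  116.3311   0.0032  45.6735  -9.4866]
ring_small 0.69 [286. 215.  69.  74.] rect mm [459.   -4.9] [42.  48.4] 0.0
```

View pics/w19.png

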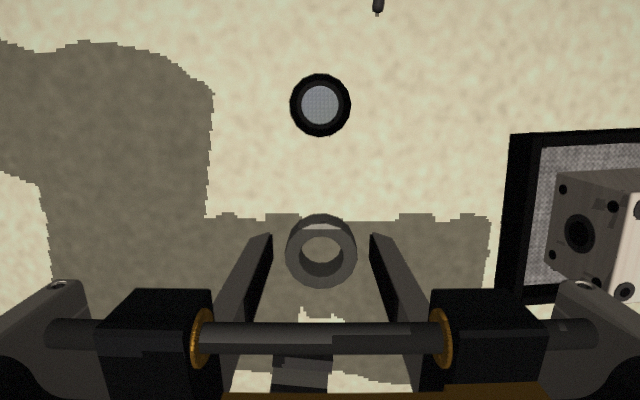

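{"fn": "step_arm", "kwargs": {"commands": [[[0, -0.05, -0.2], [0, 0, 0], -0.28], [[0, -0.05, -0.45], [0, 0, 0], -0.28], [[0, -0.05, -0.45], [0, 0, 0], -0.1], [[0, -0.05, -0.45], [0, 0, 0], 0.1], [[0, -0.05, -0.45], [0, 0, 0], 0.3], [[0, -0.05, -0.45], [0, 0, 0], 0.6], [[0, -0.05, -0.45], [0, 0, 0], 1], [[0, -0.05, -0.45], [0, 0, 0], 1]]}}

```text
time: 24.88
eef_pos: [0.4582, -0.0058, 0.0034]
tool_rot: [180.0, 0.0, 90.1]
ft_force: [0.7, 0.4, -1.3]
gripper_width: 0.0429
```

{"fn": "step_arm", "kwargs": {"commands": [[[0, 0, 0], [0, 0, 0], 1], [[0, 0, 0], [0, 0, 0], 1], [[0, 0, 0.5], [0, 0, 0], 1], [[0, 0, 2], [0, 0, 0], 1], [[0, 0, 5], [0, 0, 0], 1], [[0, 0, 8], [0, 0, 0], 1], [[0, 0, 10], [0, 0, 0], 1], [[0, 0, 10], [0, 0, 0], 1]]}}

```text
time: 25.55
eef_pos: [0.461, -0.0062, 0.1074]
tool_rot: [179.5, 0.1, 90.1]
ft_force: [0.3, -0.6, -1.7]
gripper_width: 0.0432
```

```bash
 python3 look.py w20 ring_small,.12
```

```text
25.55 [ 0.461  -0.0062  0.1074] [179.5166   0.0807  90.1197] [ 0.3288 -0.5852 -1.6776] 0.04315593501573815 [ -9.4276  10.4705 108.7445   0.0007  60.2949  -9.548 ]
ring_small 0.71 [283. 217.  77.  79.] rect mm [460.9  -7.6] [49.8 43.2] 89.9
ring_small 0.41 [439. 121. 138. 122.] rect mm [563.1  36.5] [72.2 68.7] 3.3
```

View pics/w20.png

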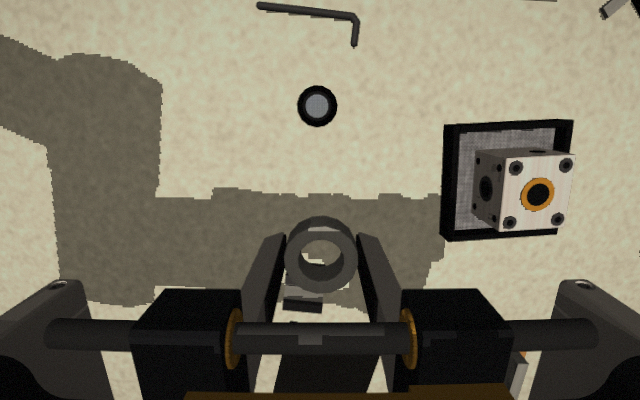

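{"fn": "step_arm", "kwargs": {"commands": [[[1, 3, 2], [0, 0, 0], 1], [[3, 6, 4], [0, 0, 0], 1], [[6, 9, 7], [0, 0, 0], 1], [[9, 12, 8], [0, 0, 0], 1], [[12, 14, 9], [0, 0, 0], 1], [[14, 16, 9], [0, 0, 0], 1], [[15, 16.6, 9], [0, 0, 0], 1], [[15, 16.6, 9], [0, 0, 0], 1]]}}

```text
time: 26.32
eef_pos: [0.6094, 0.1621, 0.1901]
tool_rot: [-179.8, 0.0, 90.2]
ft_force: [-0.2, -0.9, -1.7]
gripper_width: 0.0431
```

{"fn": "step_arm", "kwargs": {"commands": [[[0, 0, 0], [0, 0, 0], 1], [[0, 0, 0], [0, 0, 0], 1]]}}

```text
time: 26.48
eef_pos: [0.606, 0.1593, 0.1914]
tool_rot: [-179.7, 0.1, 90.1]
ft_force: [0.4, -0.5, -1.7]
gripper_width: 0.0431
```

```bash
 python3 look.py w21 gauge_stand,.012 ring_large,.024 leaf_gauge,.009
```

```text
26.4833 [0.606  0.1593 0.1914] [-179.7222    0.0729   90.0956] [ 0.4385 -0.4727 -1.7062] 0.04313426023184504 [ 8.3868 20.8606 80.6882 -0.0327 78.7367  8.2979]
gauge_stand 0.75 [304.  17.  69. 158.] rect mm [623.7 251.5] [ 74. 167.] 0.4
ring_large 0.76 [154.  77.  61.  64.] rect mm [458.3 243. ] [61.6 69.5] 89.6
ring_large 0.56 [297. 251.  73.  70.] rect mm [588.5   0.2] [23.6 52.1] 3.5
leaf_gauge 0.57 [154.   9.  66.  25.] rect mm [461.5 331.6] [73.3 25.2] 3.3
```

View pics/w21.png

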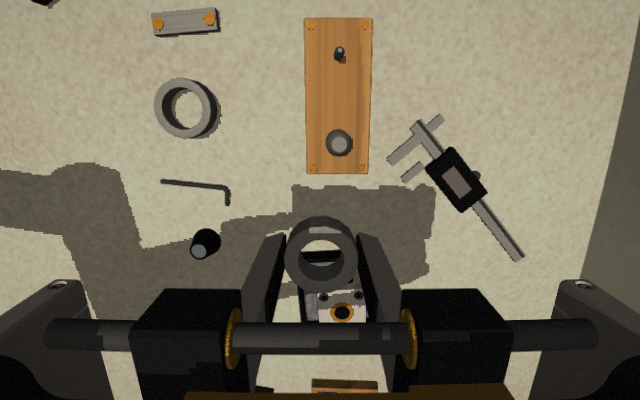

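```bash
python3 - <<'E'
from h import *
np.set_printoptions(precision=4,suppress=True)
st={'eef_pos':[0.606,0.1593,0.1914],'tool_rot':[-179.7222,0.0729,90.0956]}
for p in [(304.5,18),(372.5,18),(306.5,174),(368,174)]: print(px2w('wrist',p,.012,st))
print('thick rim/top',px2w('wrist',(339,145),.046,st),px2w('wrist',(339,143),.04,st)); print('thin top',px2w('wrist',(340,50),.046,st),px2w('wrist',(339.5,60),.012,st))
s=arm.state();print(s['time'],s['eef_pos'],s['tool_rot'])
im=cv2.imread('pics/w21.png'); cv2.imwrite('pics/w21z.png',cv2.resize(im[10:180,290:390],None,fx=3.4,fy=3.4,interpolation=cv2.INTER_CUBIC))
E
```

```text
[0.5883 0.333  0.012 ]
[0.6588 0.3332 0.012 ]
[0.5887 0.1681 0.012 ]
[0.6605 0.1683 0.012 ]
thick rim/top [0.6242 0.2055 0.046 ] [0.6245 0.2069 0.04  ]
thin top [0.6238 0.2961 0.046 ] [0.6252 0.292  0.012 ]
26.6833 [0.6071 0.1593 0.1934] [-179.9662    0.0145   90.0567]
```

View pics/w21z.png

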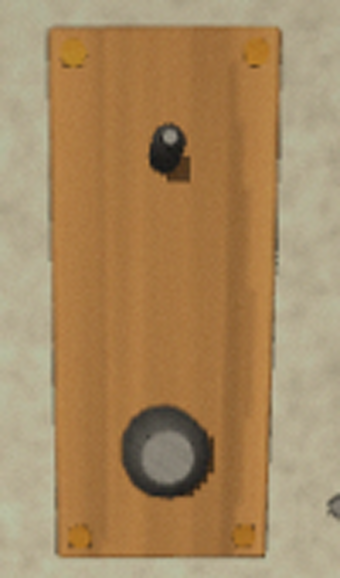

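{"fn": "step_arm", "kwargs": {"commands": [[[1, 4, -2], [0, 0, 0], 1], [[1.7, 8, -4], [0, 0, 0], 1], [[1.7, 11, -6], [0, 0, 0], 1], [[1.7, 13, -8], [0, 0, 0], 1], [[1.7, 13.7, -10], [0, 0, 0], 1], [[1.7, 13.7, -11], [0, 0, 0], 1], [[1.7, 13.7, -11], [0, 0, 0], 1], [[1.7, 13.7, -11], [0, 0, 0], 1]]}}

```text
time: 27.35
eef_pos: [0.625, 0.296, 0.0836]
tool_rot: [-180.0, 0.0, 90.1]
ft_force: [0.5, -0.5, -1.3]
gripper_width: 0.0434
```

```bash
 python3 look.py w22; python3 - <<'E'
from h import *
s=arm.state();print(s['time'],s['eef_pos'],s['tool_rot'])
save('s22',snapshot('side'));save('t22',snapshot('top'))
E
```

```text
27.35 [0.625  0.296  0.0836] [-179.9783    0.0468   90.071 ] [ 0.4986 -0.4749 -1.2674] 0.04342942649987859 [19.6047 30.1985 80.7713 -0.0395 69.0663 19.5478]
27.4 [0.62583615 0.29617086 0.08470562] [ 1.79900882e+02 -4.19259391e-03  9.00470079e+01]
```

View pics/w22.png

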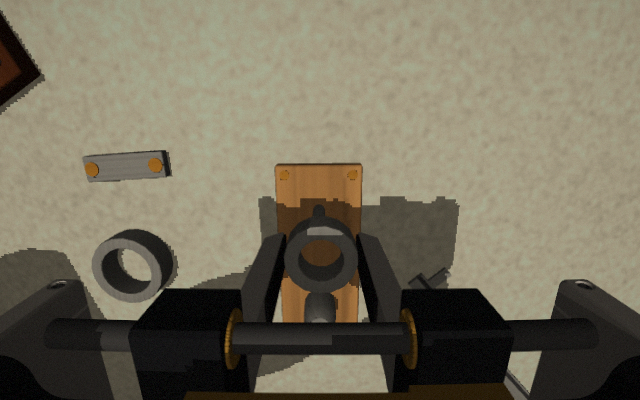

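View pics/s22.png

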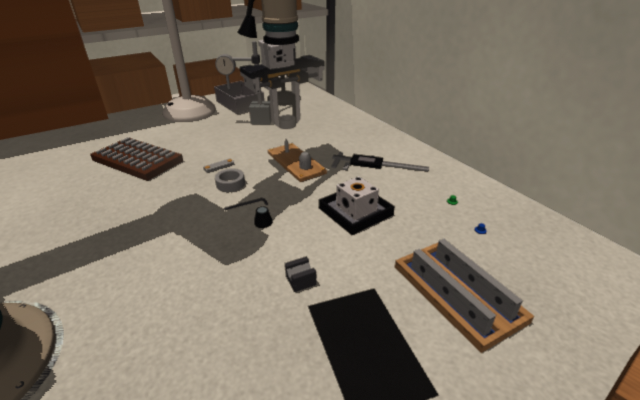

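```bash
python3 - <<'E'
from h import *
np.set_printoptions(precision=4,suppress=True)
st={'eef_pos':[0.625,0.296,0.0836],'tool_rot':[-179.9783,0.0468,90.071]}
for p in [(318.5,207),(318.5,211)]: print(px2w('wrist',p,.046,st))
for p in [(287,255),(356,255),(321,222),(321,291)]: print(px2w('wrist',p,.1,st))
print([px2w('wrist',p,.012,st) for p in ((276,165),(361.5,164.5))])
s=arm.state();print(s['time'],s['eef_pos'],s['tool_rot'])
im=cv2.imread('pics/w22.png'); cv2.imwrite('pics/w22z.png',cv2.resize(im[150:340,240:400],None,fx=3,fy=3,interpolation=cv2.INTER_CUBIC))
E
```

```text
[0.6234 0.3091 0.046 ]
[0.6234 0.306  0.046 ]
[0.6057 0.2971 0.1   ]
[0.6453 0.2971 0.1   ]
[0.6252 0.3173 0.1   ]
[0.6252 0.2735 0.1   ]
[array([0.5888, 0.3341, 0.012 ]), array([0.6581, 0.3345, 0.012 ])]
27.5 [0.6264 0.2964 0.0855] [179.8156  -0.0473  90.0321]
```

View pics/w22z.png

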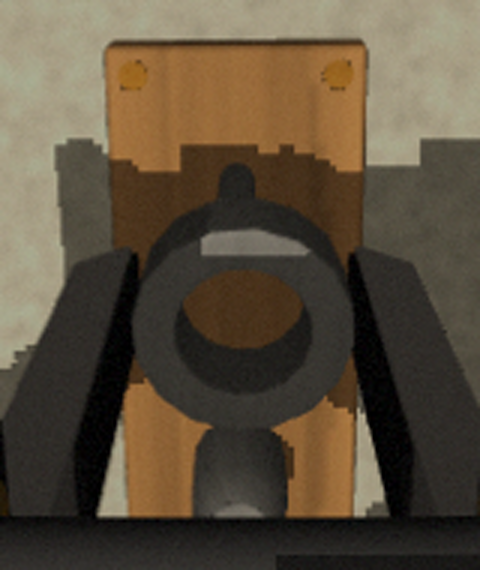

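```bash
python3 - <<'E'
from h import *
np.set_printoptions(precision=4,suppress=True)
st={'eef_pos':[0.625,0.296,0.0836],'tool_rot':[-179.9783,0.0468,90.071]}
for p in [(318.5,205),(313,212),(325,212)]: print(px2w('wrist',p,.012,st))
E
```

```text
[0.6232 0.3002 0.012 ]
[0.6185 0.294  0.012 ]
[0.6287 0.294  0.012 ]
```

{"fn": "step_arm", "kwargs": {"commands": [[[-0.1, 0, -0.5], [0, 0, 0], 1], [[-0.1, 0, -1.5], [0, 0, 0], 1], [[-0.1, 0, -2.5], [0, 0, 0], 1], [[-0.1, 0, -3], [0, 0, 0], 1], [[-0.1, 0, -3], [0, 0, 0], 1]]}}

```text
time: 27.92
eef_pos: [0.6225, 0.2965, 0.051]
tool_rot: [-179.8, 0.1, 90.1]
ft_force: [-0.3, 0.2, -2.0]
gripper_width: 0.0432
```

```bash
 python3 look.py w23; python3 - <<'E'
from h import *
s=arm.state();print(s['time'],s['eef_pos'],s['tool_rot'])
im=cv2.imread('pics/w23.png'); cv2.imwrite('pics/w23z.png',cv2.resize(im[150:340,240:400],None,fx=3,fy=3,interpolation=cv2.INTER_CUBIC))
im=snapshot('side'); save('s23z',cv2.resize(im[90:200,220:350],None,fx=4,fy=4,interpolation=cv2.INTER_CUBIC))
E
```

```text
27.9167 [0.6225 0.2965 0.051 ] [-179.7702    0.0854   90.1059] [-0.2801  0.2005 -1.9658] 0.04320129165472213 [19.696  31.6822 83.0994 -0.0037 65.4635 19.5919]
27.9667 [0.62318134 0.2968425  0.05187457] [-1.79855147e+02  5.69094710e-02  9.01123342e+01]
```

View pics/w23z.png

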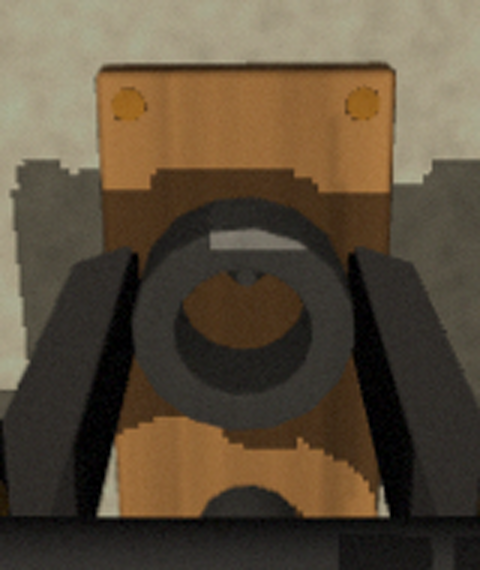

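View pics/s23z.png

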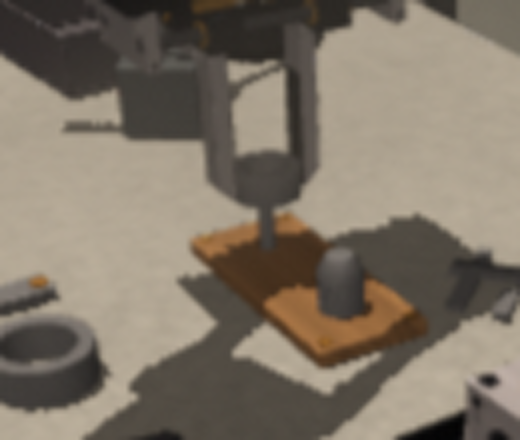

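```bash
python3 - <<'E'
from h import *
np.set_printoptions(precision=4,suppress=True)
st={'eef_pos':[0.6225,0.2965,0.051],'tool_rot':[-179.77,0.0854,90.106]}
print(px2w('wrist',(321.8,243.5),.046,st), px2w('wrist',(321.8,244),.042,st))
s=arm.state();print(s['eef_pos'])
E
```

```text
[0.6232 0.2953 0.046 ] [0.6232 0.2931 0.042 ]
[0.6238 0.2971 0.0526]
```

The post tip shows inside the bore at (0.623,0.295). Nudging y by -1.5 mm and lowering.

{"fn": "step_arm", "kwargs": {"commands": [[[0, -0.15, 0], [0, 0, 0], 1], [[0, -0.15, -1], [0, 0, 0], 1], [[0, -0.15, -2], [0, 0, 0], 1], [[0, -0.15, -2.7], [0, 0, 0], 1], [[0, -0.15, -3.1], [0, 0, 0], 1], [[0, -0.15, -3.2], [0, 0, 0], 1], [[0, -0.15, -3.2], [0, 0, 0], 1], [[0, -0.15, -3.2], [0, 0, 0], 1]]}}

```text
time: 28.68
eef_pos: [0.6243, 0.2958, 0.0215]
tool_rot: [180.0, -0.0, 90.1]
ft_force: [-0.3, -0.5, -1.5]
gripper_width: 0.0436
```

{"fn": "step_arm", "kwargs": {"commands": [[[0, 0, -0.1], [0, 0, 0], 1], [[0, 0, -0.2], [0, 0, 0], 1], [[0, 0, -0.2], [0, 0, 0], 1]]}}

```text
time: 28.93
eef_pos: [0.6242, 0.2958, 0.0196]
tool_rot: [180.0, -0.0, 90.1]
ft_force: [0.1, 0.3, -1.3]
gripper_width: 0.0434
```

{"fn": "step_arm", "kwargs": {"commands": [[[0, 0, -0.1], [0, 0, 0], 1], [[0, 0, -0.2], [0, 0, 0], 1], [[0, 0, -0.3], [0, 0, 0], 1], [[0, 0, -0.3], [0, 0, 0], 1]]}}

```text
time: 29.27
eef_pos: [0.6239, 0.2957, 0.0161]
tool_rot: [-180.0, 0.0, 90.1]
ft_force: [-0.5, 0.0, -0.9]
gripper_width: 0.0433
```

{"fn": "step_arm", "kwargs": {"commands": [[[0, 0, -0.05], [0, 0, 0], 1], [[0, 0, -0.1], [0, 0, 0], 1], [[0, 0, -0.1], [0, 0, 0], 1]]}}

```text
time: 29.52
eef_pos: [0.6241, 0.2958, 0.0155]
tool_rot: [180.0, -0.0, 90.1]
ft_force: [0.0, 0.0, -1.8]
gripper_width: 0.0431
```

{"fn": "step_arm", "kwargs": {"commands": [[[0, 0, -0.05], [0, 0, 0], 1], [[0, 0, -0.1], [0, 0, 0], 1], [[0, 0, -0.1], [0, 0, 0], 1]]}}

```text
time: 29.77
eef_pos: [0.6242, 0.2958, 0.0155]
tool_rot: [180.0, -0.0, 90.1]
ft_force: [-1.0, -0.0, 4.2]
gripper_width: 0.0431
```

{"fn": "step_arm", "kwargs": {"commands": [[[0, 0, 0], [0, 0, 0], 0], [[0, 0, 0], [0, 0, 0], -0.15], [[0, 0, 0], [0, 0, 0], -0.28], [[0, 0, 0], [0, 0, 0], -0.28], [[0, 0, 0.5], [0, 0, 0], -0.28], [[0, 0, 2.5], [0, 0, 0], -0.28], [[0, 0, 5.5], [0, 0, 0], -0.28], [[0, 0, 9], [0, 0, 0], -0.28]]}}

```text
time: 30.43
eef_pos: [0.6227, 0.2952, 0.1034]
tool_rot: [-179.8, 0.1, 90.1]
ft_force: [1.1, -0.6, -0.8]
gripper_width: 0.0602
```

{"fn": "step_arm", "kwargs": {"commands": [[[-2, -1, 2], [0, 0, 0], -0.5], [[-5, -2, 2], [0, 0, 0], -0.7], [[-8, -3, 0], [0, 0, 0], -0.7], [[-11, -4, -2], [0, 0, 0], -0.7], [[-14, -5, -3], [0, 0, 0], -0.7], [[-16.5, -5.5, -3], [0, 0, 0], -0.7], [[-16.5, -5.5, -3], [0, 0, 0], -0.7], [[-16.5, -5.5, -3], [0, 0, 0], -0.7]]}}

```text
time: 31.1
eef_pos: [0.4584, 0.2407, 0.0749]
tool_rot: [180.0, -0.0, 90.1]
ft_force: [0.1, 0.6, 0.3]
gripper_width: 0.0798
```

```bash
python3 look.py w24 ring_large,.024 leaf_gauge,.009;python3 - <<'E'
from h import *
im=snapshot('side'); save('s24z',cv2.resize(im[90:240,180:380],None,fx=4,fy=4,interpolation=cv2.INTER_CUBIC))
s=arm.state();print(s['time'],s['eef_pos'],s['tool_rot'])
E
```

```text
31.1 [0.4584 0.2407 0.0749] [179.9553  -0.0145  90.1363] [0.1416 0.6109 0.2833] 0.07984220817421238 [ 19.9978  17.2235 104.5353  -0.0018  58.1942  19.8625]
ring_large 0.82 [276. 169.  80.  85.] rect mm [454. 245.] [61.6 65.1] 23.4
leaf_gauge 0.67 [277.  77.  94.  35.] rect mm [459.2 332.5] [69.1 22.7] 2.5
31.3 [0.46117949 0.24136544 0.07500936] [ 1.79854141e+02 -4.80488339e-02  9.01054113e+01]
```

View pics/w24.png

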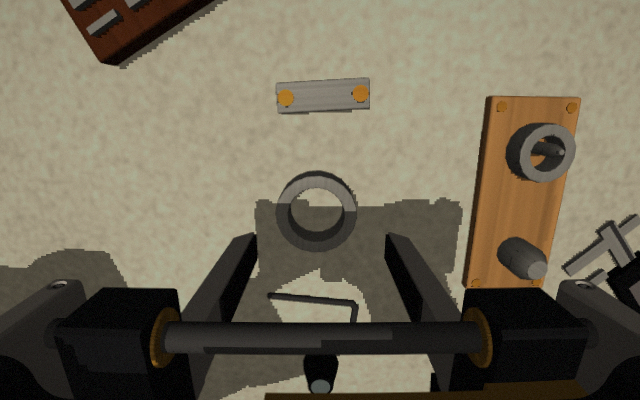

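View pics/s24z.png

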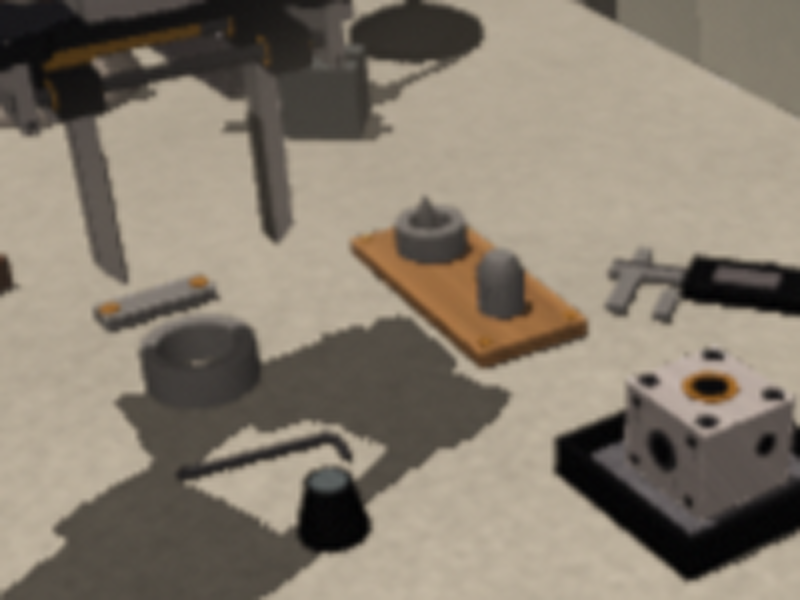

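{"fn": "step_arm", "kwargs": {"commands": [[[-0.5, 0.2, -1], [0, 0, 0], -0.7], [[-0.5, 0.2, -2.5], [0, 0, 0], -0.7], [[-0.5, 0.2, -3.5], [0, 0, 0], -0.7], [[-0.5, 0.2, -3.5], [0, 0, 0], -0.7], [[-0.5, 0.2, -3.5], [0, 0, 0], -0.7], [[-0.5, 0.2, -3.5], [0, 0, 0], -0.7]]}}

```text
time: 31.8
eef_pos: [0.455, 0.2429, 0.0397]
tool_rot: [180.0, -0.0, 90.1]
ft_force: [0.4, -1.1, 0.5]
gripper_width: 0.08
```

```bash
python3 look.py w25 ring_large,.024
```

```text
31.8 [0.455  0.2429 0.0397] [179.9528  -0.0131  90.1049] [ 0.4224 -1.0609  0.4962] 0.07995685933296966 [ 20.3707  19.4479 107.3385  -0.0051  53.1649  20.2689]
ring_large 0.87 [275. 181.  92.  97.] rect mm [454.3 245.9] [62.7 67.4] 0.0
```

View pics/w25.png

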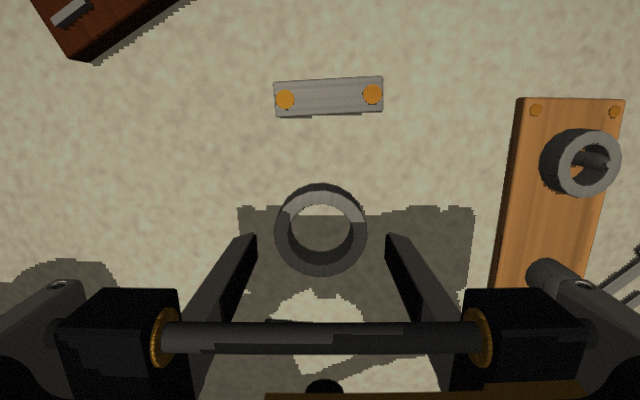

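{"fn": "step_arm", "kwargs": {"commands": [[[0, 0.1, -1.2], [0, 0, 0], -0.7], [[0, 0.1, -2.5], [0, 0, 0], -0.7], [[0, 0.1, -3.3], [0, 0, 0], -0.7], [[0, 0.1, -3.5], [0, 0, 0], -0.7], [[0, 0.1, -3.5], [0, 0, 0], -0.7], [[0, 0.1, -3.5], [0, 0, 0], -0.5], [[0, 0.1, -3.5], [0, 0, 0], 0], [[0, 0.1, -3.5], [0, 0, 0], 1]]}}

```text
time: 32.57
eef_pos: [0.4547, 0.2439, 0.005]
tool_rot: [179.9, -0.0, 90.1]
ft_force: [1.7, -0.0, 0.4]
gripper_width: 0.0633
```

{"fn": "step_arm", "kwargs": {"commands": [[[0, 0, 0], [0, 0, 0], 1], [[0, 0, 0], [0, 0, 0], 1], [[0, 0, 0], [0, 0, 0], 1], [[0, 0, 0], [0, 0, 0], 1]]}}

```text
time: 32.9
eef_pos: [0.4546, 0.2439, 0.005]
tool_rot: [179.9, -0.0, 90.1]
ft_force: [-1.1, -0.2, 4.7]
gripper_width: 0.063
```

{"fn": "step_arm", "kwargs": {"commands": [[[0, 0, 0.5], [0, 0, 0], 1], [[0, 0, 2], [0, 0, 0], 1], [[0, 0, 5], [0, 0, 0], 1], [[0, 0, 8], [0, 0, 0], 1], [[1, 0, 9], [0, 0, 0], 1], [[3, -1, 9], [0, 0, 0], 1], [[6, -2, 9], [0, 0, 0], 1], [[9, -3, 9], [0, 0, 0], 1]]}}

```text
time: 33.57
eef_pos: [0.5434, 0.2134, 0.0943]
tool_rot: [-179.9, 0.0, 90.2]
ft_force: [0.3, -0.2, -2.8]
gripper_width: 0.0628
```

{"fn": "step_arm", "kwargs": {"commands": [[[3, -1, 0], [0, 0, 0], 1], [[6, -1.3, 0], [0, 0, 0], 1], [[7.9, -1.3, 0], [0, 0, 0], 1], [[7.9, -1.3, 0], [0, 0, 0], 1], [[7.9, -1.3, 0], [0, 0, 0], 1], [[7.9, -1.3, 0], [0, 0, 0], 1]]}}

```text
time: 34.07
eef_pos: [0.6211, 0.2005, 0.0932]
tool_rot: [-179.8, 0.0, 90.1]
ft_force: [0.1, -0.4, -4.2]
gripper_width: 0.0631
```

```bash
python3 look.py w26 ring_large,.11;python3 - <<'E'
from h import *
im=snapshot('side'); save('s26z',cv2.resize(im[90:240,180:380],None,fx=4,fy=4,interpolation=cv2.INTER_CUBIC))
s=arm.state();print(s['time'],s['eef_pos'],s['tool_rot'])
E
```

```text
34.0667 [0.6211 0.2005 0.0932] [-179.7654    0.0345   90.117 ] [ 0.1411 -0.3602 -4.1741] 0.0630828713142991 [11.7834 26.7819 85.4862  0.0147 67.9686 11.6609]
ring_large 0.83 [265. 196. 111. 116.] rect mm [620.2 201. ] [63.6 69.2] 24.3
34.2167 [0.6214622  0.20095693 0.09422479] [-1.79909074e+02  1.38475418e-02  9.01567798e+01]
```

View pics/w26.png

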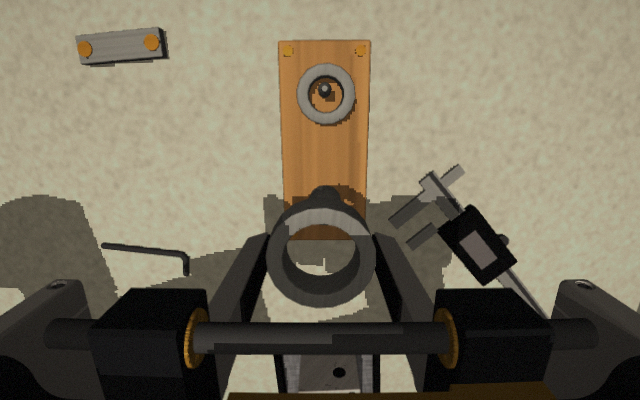

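View pics/s26z.png

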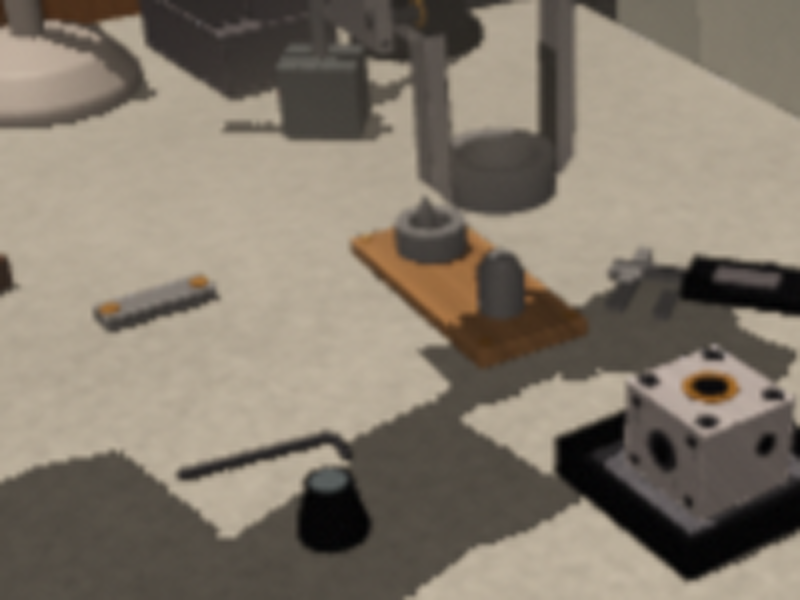

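{"fn": "step_arm", "kwargs": {"commands": [[[0.3, 0.45, 0], [0, 0, 0], 1], [[0.3, 0.45, -1.2], [0, 0, 0], 1], [[0.3, 0.45, -2.5], [0, 0, 0], 1], [[0.3, 0.45, -3.4], [0, 0, 0], 1], [[0.3, 0.45, -3.4], [0, 0, 0], 1], [[0.3, 0.45, -3.4], [0, 0, 0], 1], [[0.3, 0.45, -3.4], [0, 0, 0], 1]]}}

```text
time: 34.8
eef_pos: [0.6265, 0.2055, 0.061]
tool_rot: [179.9, -0.0, 90.1]
ft_force: [0.3, 0.2, -4.2]
gripper_width: 0.0629
```

```bash
python3 look.py w27;python3 - <<'E'
from h import *
im=cv2.imread('pics/w27.png'); cv2.imwrite('pics/w27z.png',cv2.resize(im[150:340,220:420],None,fx=3,fy=3,interpolation=cv2.INTER_CUBIC))
im=snapshot('side'); save('s27z',cv2.resize(im[90:240,180:380],None,fx=4,fy=4,interpolation=cv2.INTER_CUBIC))
s=arm.state();print(s['time'],s['eef_pos'],s['tool_rot'])
E
```

```text
34.8 [0.6265 0.2055 0.061 ] [179.9359  -0.0168  90.1228] [ 0.2524  0.2108 -4.2295] 0.06285063585694073 [12.1183 28.7085 87.1075  0.0035 64.1177 11.994 ]
34.9 [0.62674671 0.20545843 0.06132932] [ 1.79899394e+02 -2.22078530e-02  9.01173273e+01]
```

View pics/w27z.png

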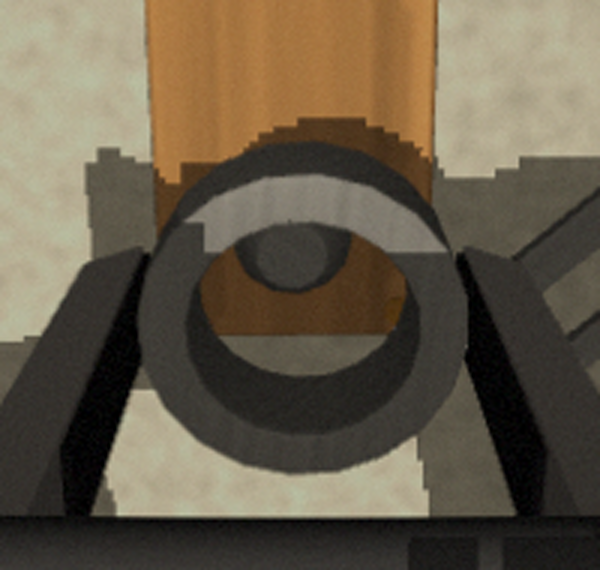

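View pics/s27z.png

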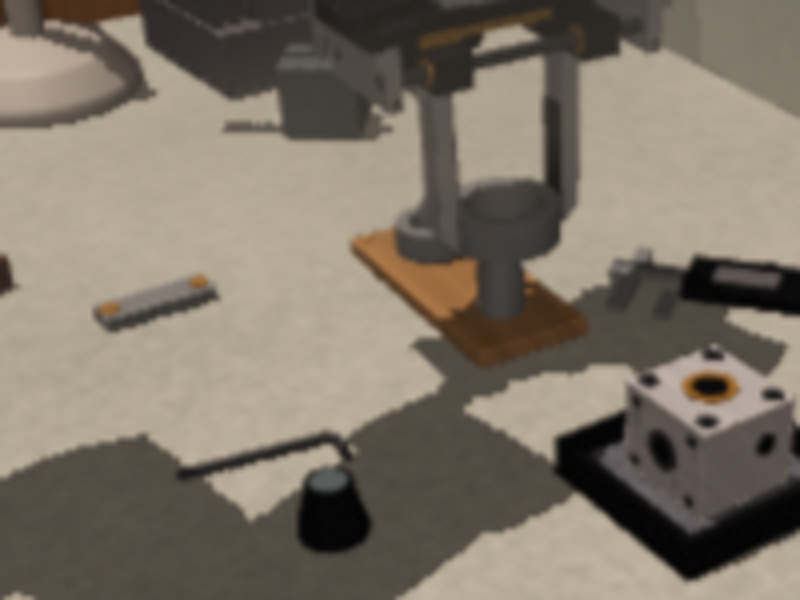

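```bash
python3 - <<'E'
from h import *
np.set_printoptions(precision=4,suppress=True)
st={'eef_pos':[0.6265,0.2055,0.061],'tool_rot':[179.936,-.0168,90.1228]}
print('post top',px2w('wrist',(317.3,235.5),.046,st))
zt=.061-.005+.024
for p in [(138,310),(467,310),(303,472)]: print(px2w('wrist',(220+p[0]/3,150+p[1]/3),zt,st))
E
```

```text
post top [0.6243 0.2056 0.046 ]
[0.5956 0.2089 0.08  ]
[0.6575 0.2089 0.08  ]
[0.6267 0.1735 0.08  ]
```

Ring centre is (0.6266,0.2055) and the post is (0.6243,0.2056). Correcting x by -2.3 mm and lowering.

{"fn": "step_arm", "kwargs": {"commands": [[[-0.23, 0, 0], [0, 0, 0], 1], [[-0.23, 0, -0.5], [0, 0, 0], 1], [[-0.23, 0, -1.3], [0, 0, 0], 1], [[-0.23, 0, -2.3], [0, 0, 0], 1], [[-0.23, 0, -3.2], [0, 0, 0], 1], [[-0.23, 0, -3.7], [0, 0, 0], 1], [[-0.23, 0, -3.9], [0, 0, 0], 1], [[-0.23, 0, -3.9], [0, 0, 0], 1]]}}

```text
time: 35.57
eef_pos: [0.6232, 0.2051, 0.0202]
tool_rot: [-179.9, 0.0, 90.1]
ft_force: [-0.4, 0.0, -4.0]
gripper_width: 0.0629
```

{"fn": "step_arm", "kwargs": {"commands": [[[0, 0, -0.05], [0, 0, 0], 1], [[0, 0, -0.15], [0, 0, 0], 1], [[0, 0, -0.2], [0, 0, 0], 1], [[0, 0, -0.2], [0, 0, 0], 1]]}}

```text
time: 35.9
eef_pos: [0.624, 0.2052, 0.0197]
tool_rot: [180.0, -0.0, 90.1]
ft_force: [-0.8, 0.2, -3.2]
gripper_width: 0.063
```

{"fn": "step_arm", "kwargs": {"commands": [[[0, 0, -0.1], [0, 0, 0], 1], [[0, 0, -0.2], [0, 0, 0], 1], [[0, 0, -0.2], [0, 0, 0], 1]]}}

```text
time: 36.15
eef_pos: [0.6237, 0.2052, 0.0173]
tool_rot: [-180.0, 0.0, 90.1]
ft_force: [0.7, 0.7, -3.3]
gripper_width: 0.0631
```

{"fn": "step_arm", "kwargs": {"commands": [[[0, 0, -0.05], [0, 0, 0], 1], [[0, 0, -0.1], [0, 0, 0], 1], [[0, 0, -0.1], [0, 0, 0], 1]]}}

```text
time: 36.4
eef_pos: [0.6238, 0.2052, 0.0171]
tool_rot: [180.0, 0.0, 90.1]
ft_force: [-1.0, -0.4, 2.6]
gripper_width: 0.0631
```

Seated. Release and retreat.

{"fn": "step_arm", "kwargs": {"commands": [[[0, 0, 0], [0, 0, 0], -0.4], [[0, 0, 0], [0, 0, 0], -0.6], [[0, 0, 0], [0, 0, 0], -0.7], [[0, 0, 0], [0, 0, 0], -0.7], [[0, 0, 0.5], [0, 0, 0], -0.7], [[0, 0, 2.5], [0, 0, 0], -0.7], [[0, 0, 5.5], [0, 0, 0], -0.7], [[0, 0, 9], [0, 0, 0], -0.7]]}}

```text
time: 37.07
eef_pos: [0.6224, 0.2049, 0.1058]
tool_rot: [-179.8, 0.1, 90.1]
ft_force: [0.3, 0.3, 0.2]
gripper_width: 0.0802
```

{"fn": "step_arm", "kwargs": {"commands": [[[-2, -3, 4], [0, 0, 0], -0.7], [[-5, -6, 8], [0, 0, 0], -0.7], [[-8, -9, 10], [0, 0, 0], -0.7], [[-11, -12, 12], [0, 0, 0], -0.7], [[-14, -15, 12], [0, 0, 0], -0.7], [[-17, -17, 12], [0, 0, 0], -0.7], [[-17, -17, 12], [0, 0, 0], -0.7], [[-17, -17, 12], [0, 0, 0], -0.7]]}}

```text
time: 37.73
eef_pos: [0.4495, 0.0327, 0.228]
tool_rot: [-180.0, 0.1, 90.0]
ft_force: [-0.2, 0.9, -1.3]
gripper_width: 0.0798
```

```bash
python3 look.py w28 loupe,.03 leaf_gauge,.009;python3 - <<'E'
from h import *
im=snapshot('side'); save('s28z',cv2.resize(im[90:365,180:560],None,fx=2.1,fy=2.1,interpolation=cv2.INTER_CUBIC))
im=snapshot('top'); save('t28z',cv2.resize(im[130:300,180:530],None,fx=2.28,fy=2.28,interpolation=cv2.INTER_CUBIC))
s=arm.state();print(s['time'],s['eef_pos'],s['tool_rot'])
E
```

```text
37.7333 [0.4495 0.0327 0.228 ] [-179.9913    0.1196   89.9552] [-0.2458  0.895  -1.3171] 0.079812093478484 [-4.5857  4.1959 97.7757 -0.1226 78.0276 -4.5155]
loupe 0.87 [314. 118.  26.  33.] rect mm [457.9  80.5] [31.8 32.3] 89.9
37.9833 [0.45488835 0.03578287 0.22637891] [ 1.79958319e+02 -2.10729112e-02  9.01506483e+01]
```

View pics/s28z.png

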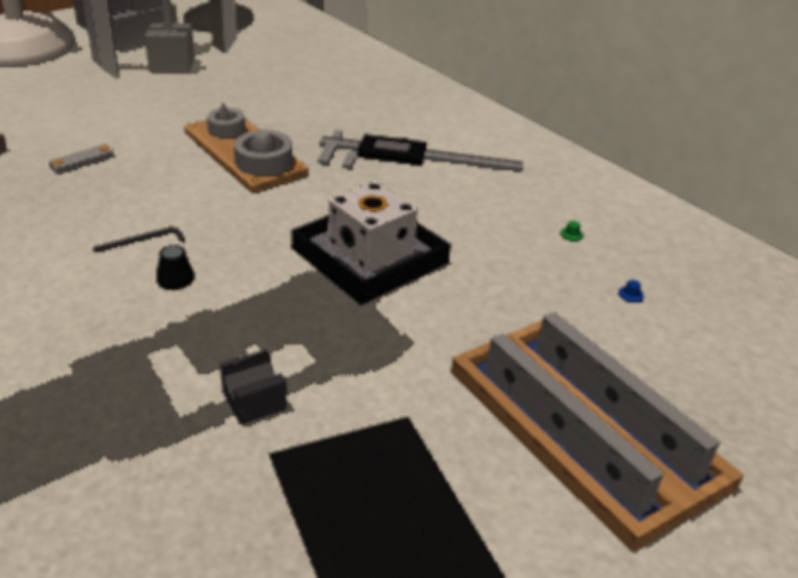

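View pics/t28z.png

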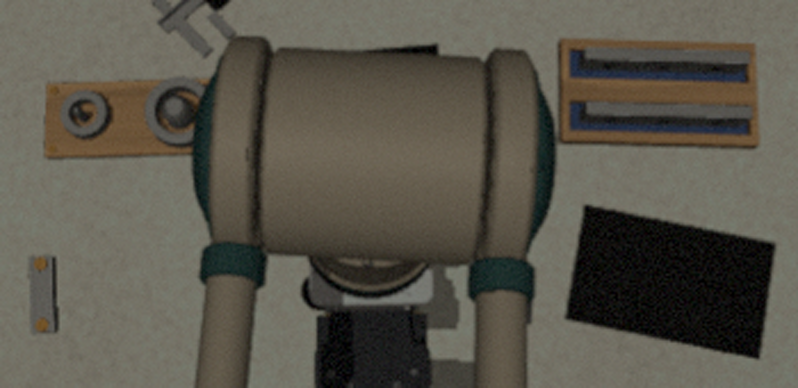

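View pics/w28.png

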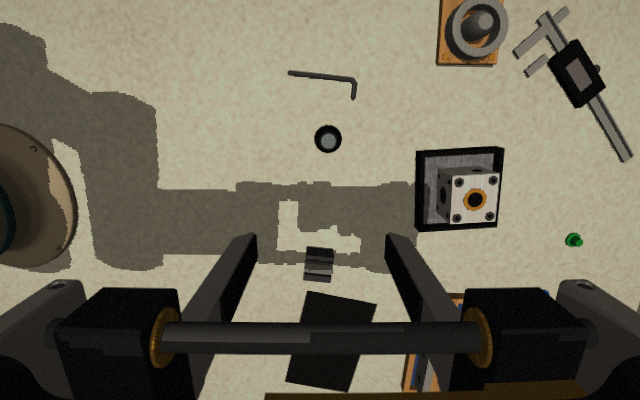

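Everything is in place: the block lies flat in the tray, both parallels stand in their slots, and both rings are down on their posts. The loupe and leaf gauge are where they were. Handing in.

```bash
python3 -c "
from h import *
print(finish_job())"
```

```text
the job is handed in; nothing more can be done
None
```

I cleared the set-up away in the order you asked and handed the job in at about 38 s, with the arm well clear of everything; no verdict was reported.

- **Order:** the manifold block went flat into the tray first, then the two parallels on edge, one in each slot. The small ring then went over the thin post and the large ring over the thick post.
- **Setting down:** each piece was lowered until the wrist force showed it resting, then released. No force reading after a move went above about 6 N.
- **Last checks:** the final side and wrist pictures show everything seated and upright. The loupe still measures within 1 mm of where it was (458, 80 mm), and the leaf gauge looks unmoved.
- **Did not check out fully:** in the last top view the arm hid the tray, so I checked the block with the side and wrist cameras only. The leaf gauge was outside the last wrist view, so I judged it by eye from the side and top pictures. Position measurements differed by 2–3 mm between looks, so I corrected the second parallel and the large ring by about 2.5 mm before lowering them.

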